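Refill the nut feeder

TASK

Refill the nut feeder: first swing its lid up and right over until it rests against its stop behind upright, without letting it slam. Then take the scoop and tip all six nuts down the funnel so that they land in the jar below, and set the scoop back flat on the bench. Leave the lid open, and leave the other things where they stand.

Things in the scene. Friction and masses are not known exactly. Their poses are not given: they have to be found in the camera images.
- feeder: the nut feeder, fixed to the bench: a grey metal stand, 164 x 164 mm on plan, 150 mm high; four corner posts carry a top plate with a round funnel (mouth 136 mm across, narrowing to a 52 mm neck 70 mm above the bench) over a clear jar. Origin at the centre of its underside; z up, +x points from the front edge (lid handle) to the rear edge (hinge), y along the hinge
- feeder_mouth (a point): centre of the funnel's mouth, level with the top plate, 150 mm above the bench; axes as the feeder's
- feeder_jar (a point): centre of the clear jar's inner floor, 9 mm above the bench; the jar stands straight below the funnel's neck, 54 mm inside width, its wall reaching up to 63 mm above this point
- lid (a joint): lid angle in rad: 0 closed flat over the funnel, growing as the front edge rises and swings over to the rear; may start slightly ajar. The stiff hinge (0.4 N m friction) holds it where it is left, so push it all the way. The stop lies beyond upright, between 1.6 and 1.9 rad, and is found by feel: pushed slowly near its free edge the lid moves under 3 to 9 N, then resists firmly (12 N and more)
- lid_handle (a point): middle of the lid's bar handle: round steel bar 10 mm thick, 90 mm long, parallel to the hinge (along y), its axis 36 mm above the lid's underside (27 mm free below it), 140 mm from the hinge line measured along the lid. Axes turn with the lid: x along the lid towards the hinge, z out of its upper face
- lid_hinge (a point): middle of the hinge line at the feeder's rear edge, 152 mm above the bench, in the plane of the lid's underside; axes turn with the lid. The lid is a flat sheet-metal plate 164 x 164 x 4 mm, about 0.3 kg; its free edge is 164 mm from this line
- scoop: loose steel scoop, 0.2 kg empty: a flat pan 90 mm long (x) and 70 mm wide (y), floor 3 mm, side and rear walls 30 mm high and 3 mm thick, open at the front (+x), with a straight wooden handle to the rear (-x). Origin at the centre of the pan's underside; z up
- scoop_grip (a point): middle of the scoop's handle, 95 mm behind the pan's centre and 30 mm above the underside; the handle is a bar along x from 45 to 149 mm behind the pan's centre, 14 mm wide (y) and 18 mm high (z)
- scoop_nose (a point): middle of the pan's open front edge, on its floor, 45 mm ahead of the pan's centre
- nut1: one of the six plain steel hexagon nuts that lie loose in the scoop's pan, 18 mm across corners, 10 mm thick, 12 g; origin at the centre of one flat face; they begin to slide when the pan's floor is tipped some 25 to 40 degrees
- nut2: one of the six plain steel hexagon nuts that lie loose in the scoop's pan, 18 mm across corners, 10 mm thick, 12 g; origin at the centre of one flat face; they begin to slide when the pan's floor is tipped some 25 to 40 degrees
- nut3: one of the six plain steel hexagon nuts that lie loose in the scoop's pan, 18 mm across corners, 10 mm thick, 12 g; origin at the centre of one flat face; they begin to slide when the pan's floor is tipped some 25 to 40 degrees
- nut4: one of the six plain steel hexagon nuts that lie loose in the scoop's pan, 18 mm across corners, 10 mm thick, 12 g; origin at the centre of one flat face; they begin to slide when the pan's floor is tipped some 25 to 40 degrees
- nut5: one of the six plain steel hexagon nuts that lie loose in the scoop's pan, 18 mm across corners, 10 mm thick, 12 g; origin at the centre of one flat face; they begin to slide when the pan's floor is tipped some 25 to 40 degrees
- nut6: one of the six plain steel hexagon nuts that lie loose in the scoop's pan, 18 mm across corners, 10 mm thick, 12 g; origin at the centre of one flat face; they begin to slide when the pan's floor is tipped some 25 to 40 degrees
- spool: bystander: white solder spool standing on end, 56 mm across, 40 mm high; origin under its centre
- pipestand: bystander: upright steel pipe 38 mm across on a toothed gear wheel about 108 mm across, 140 mm high in all; origin under its centre
- fluxcan: bystander: white flux bottle, 56 mm across, 100 mm high; origin under its centre
Mind the look-alikes: they are no part of the job. What is shaped like the scoop but black or orange is not meant.

How it is judged:
By the outcome, as a careful person would: the job done as asked, in the order asked, and still so for the second after the job is handed in, with the robot touching nothing.
It also fails if it takes over 72 s, if anything falls off the work surface, if the arm or the gripper's body presses on something with over 40 N, if the wrist force passes 120 N, or if a joint passes its speed limit or range.

ROBOT

A 6-joint arm with a two-finger parallel gripper is mounted at the origin on the work surface. World frame = base frame: x ahead of the robot, y to its left, z up, the work surface at z = 0. Lengths are in m, angles in rad, forces in N, time in s.
With the tool pointing down it reaches from about 0.3 to 0.775 m from the base axis. Payload 14.6 kg.
Tool frame: the origin (TCP) lies at the very end of the fingers, on their centre line; the grasp point (between the pads) lies 19 mm behind it; x points along the fingers, y is the direction in which the jaws open and shut, and the axes are right-handed (so a half turn about x gives the same grasp; the last joint's range is limited). The gripper opens to 94 mm and grips with 3 to 60 N. Pads are 16 mm wide; open, the fingers measure 119 mm over their backs; the gripper's body (75 mm by 177 mm) begins 78 mm behind the grasp point.
Start: joints at [-0.067, 0.3, 1.521, -0, 1.321, -0.067], TCP at [0.55, -0, 0.205] pointing down, gripper open.
Joint ranges: [-3.03, 3.03], [-0.79, 2.21], [0.23, 2.52], [-1.04, 4.18], [0, 3.07], [-2.55, 2.55]. Speed limits (rad/s): [2.22, 2.22, 2.57, 3.14, 3.14, 3.14].

INTERFACE

Orientations are given as [roll, pitch, yaw] about the fixed x, y, z axes, in that order (R = Rz(yaw) Ry(pitch) Rx(roll)).
In Python, from station import ctrl, viewer, hand_in gives the robot as it stands. The module is installed in compiled form; this text tells all that it offers.
- The arm moves only by the tool play_rows, never from a script. Its argument "deltas" is a list that holds one entry, the list of rows, each a list of 7 numbers: the shift along the tool's x, y, z in mm, then the turn, a rotation vector about the tool's x, y, z in rad, then the finger opening in mm, from 0 to 94. In form: [[[dx, dy, dz, ax, ay, az, gripper], ...]]. A call has 1 to 10 rows; each row shifts and turns the commanded pose from where the row before left it, along the tool's axes as they then stand; what a row does not reach is not made up. A row lasts 1/10 s, in which the tool goes at most 50 mm and 8.59 degrees, less where a joint would pass 70% of its speed; a pose out of reach is approached as far as the arm can. A call with a gripper value outside its range is refused whole. The fingers move at their own pace and stop on an object; "grip_force" is the grip in N (left out, the last holds). Time passes only in rows, so rows that do not move let the fingers close. It gives the time, the measured TCP pose, the force and the opening at its end, in the units of the state.
- ctrl.get_obs(): the state, without advancing time (a new reading comes with each control period).
- viewer.camera(name): name is "scene" or "side" or "wrist"; returns a dict with "img" (480x640x3 uint8, red, green, blue), "fx", "fy", "cx", "cy" (pixels), "rvec" (rotation vector, rad) and "tvec" (3), from world to camera coordinates, as OpenCV has them. Camera axes: x right, y down, z forward; pixel columns grow to the right and rows downward; lengths in m; the calibration is good to about 2 mm. The wrist camera is an equidistant fisheye: a pixel r from the principal point sees the ray r / f radians off the axis. A picture is of the moment at which its call begins. There is no depth.
- hand_in(): hands the job in, once; it reports no verdict.
The state is a dict: "time_s": time; "qpos": joint angles; "joint_vel": joint speeds; "tau": joint torques, N m; "ee_pos": TCP position; "eef_rot": TCP orientation; "force": force on the tool from outside, world axes, zero at the start; "moment": the same for the moment, N m; "grip_width": finger opening in m.
Only numpy, scipy, OpenCV 4.12 (cv2) and the standard library are available. Lean on these libraries where they do the work, as an engineer would, in place of code of your own. Each camera call takes 0.05 s, during which the arm holds its last target.

## Working session

There is one attempt and no reset: what is moved stays moved. The work goes in short steps, Python scripts to look and compute and a tool call to move; the robot and the scene stay as the last step left them, time stands still between calls to the robot, and variables do not carry over. Pictures are saved under pics/ and viewed, and the job is handed in when it is done.

Besides the shell and the picture viewer there is one more tool, called as a command line: name --argument value ..., lists and objects as JSON in quotes. play_rows: Moves the arm, as the interface text tells. Its arguments: {"type":"object","properties":{"deltas":{"type":"array","items":{"type":"array","items":{"type":"array","items":{"type":"number"}}}},"grip_force":{"type":"number"}},"required":["deltas"]}

```bash
mkdir -p pics; ls; python3 - <<'E'
from station import ctrl, viewer
import cv2
print(ctrl.get_obs())
for n in ["scene","side","wrist"]:
    c=viewer.camera(n)
    cv2.imwrite(f"pics/a_{n}.png",c["img"][:,:,::-1])
    print(n,{k:v for k,v in c.items() if k!="img"})
E
```

```text
pics
{'time_s': 0.0, 'qpos': array([-6.65881069e-02,  3.00458004e-01,  1.52159929e+00, -3.77175465e-05,
        1.32073939e+00, -6.65967216e-02]), 'joint_vel': array([ 0.00045064,  0.00161508,  0.00080084,  0.00149132,  0.00065515,
       -0.00025504]), 'tau': array([-1.53750298e-03, -5.31805658e+01, -3.52735734e+01,  7.07558286e-02,
        2.43994006e-02, -4.79655944e-05]), 'ee_pos': array([5.49718086e-01, 1.24954886e-05, 2.04885825e-01]), 'eef_rot': array([-1.60705998,  1.56959174,  3.10534697]), 'force': array([0.28043123, 0.30540501, 0.27685162]), 'moment': array([-0.02045487,  0.06747891, -0.03473873]), 'grip_width': 0.09402819155880847}
scene {'fx': 515.9918807281432, 'fy': 515.9918807281432, 'cx': 319.348245584537, 'cy': 239.8088680772495, 'rvec': array([ 1.53723147,  1.85848466, -0.87929578]), 'tvec': array([ 0.09323576, -0.20469539,  1.62262047])}
side {'fx': 568.6762130267363, 'fy': 568.6762130267363, 'cx': 327.59099351583797, 'cy': 247.67694263218493, 'rvec': array([ 2.36755944, -0.55635835,  0.23461316]), 'tvec': array([-0.44521783,  0.25934889,  1.48989965])}
wrist {'fx': 371.64829954431775, 'fy': 371.64829954431775, 'cx': 326.15565588930997, 'cy': 241.64391949313955, 'rvec': array([-2.86886993e+00, -1.52112524e-03,  2.67040009e-03]), 'tvec': array([-0.54902558, -0.02831022,  0.39180305])}
```

View pics/a_scene.png

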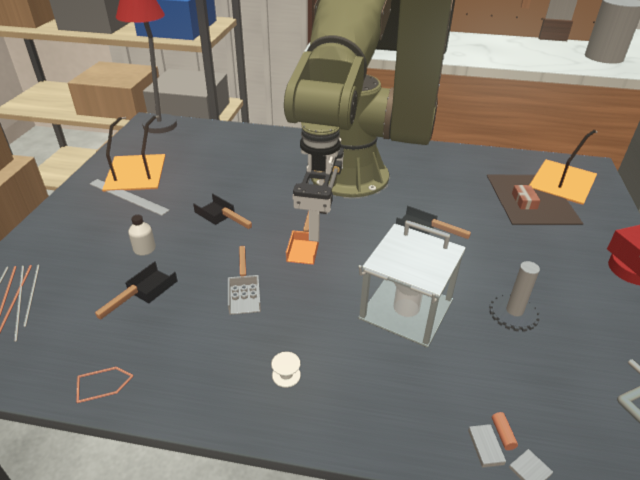

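View pics/a_side.png

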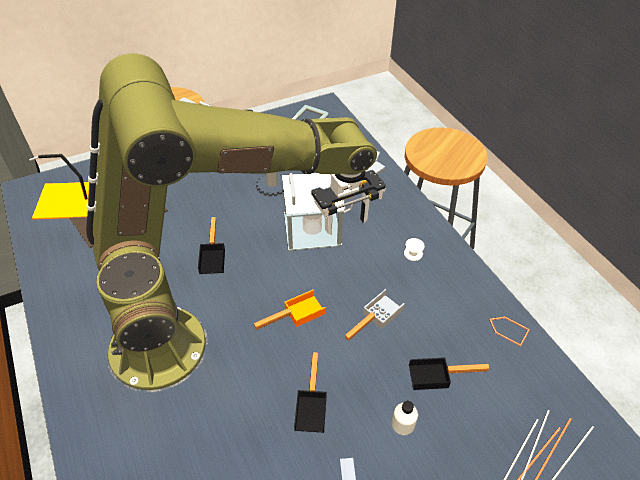

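View pics/a_wrist.png

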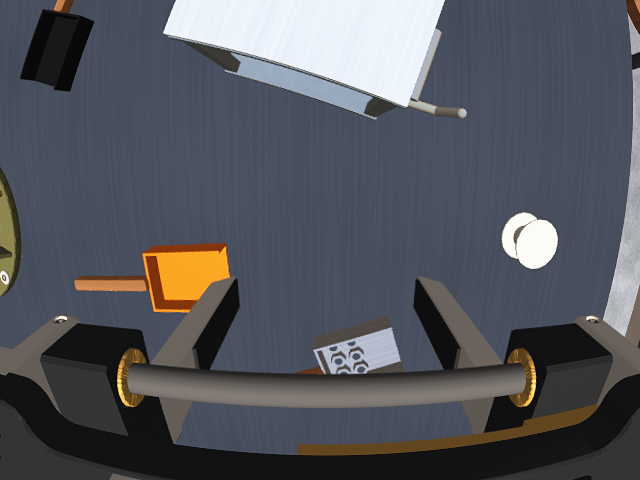

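```bash
python3 - <<'E'
import cv2
a=cv2.imread("pics/a_scene.png");b=cv2.imread("pics/a_side.png")
cv2.imwrite("pics/z1.png",cv2.resize(a[200:350,340:540],None,fx=4,fy=4,interpolation=cv2.INTER_CUBIC))
cv2.imwrite("pics/z2.png",cv2.resize(b[150:260,250:400],None,fx=5,fy=5,interpolation=cv2.INTER_CUBIC))
cv2.imwrite("pics/z3.png",cv2.resize(a[200:330,200:340],None,fx=4.5,fy=4.5,interpolation=cv2.INTER_CUBIC))
cv2.imwrite("pics/z4.png",cv2.resize(b[270:350,330:420],None,fx=7,fy=7,interpolation=cv2.INTER_CUBIC))
E
```

```text
(no output)
```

View pics/z1.png

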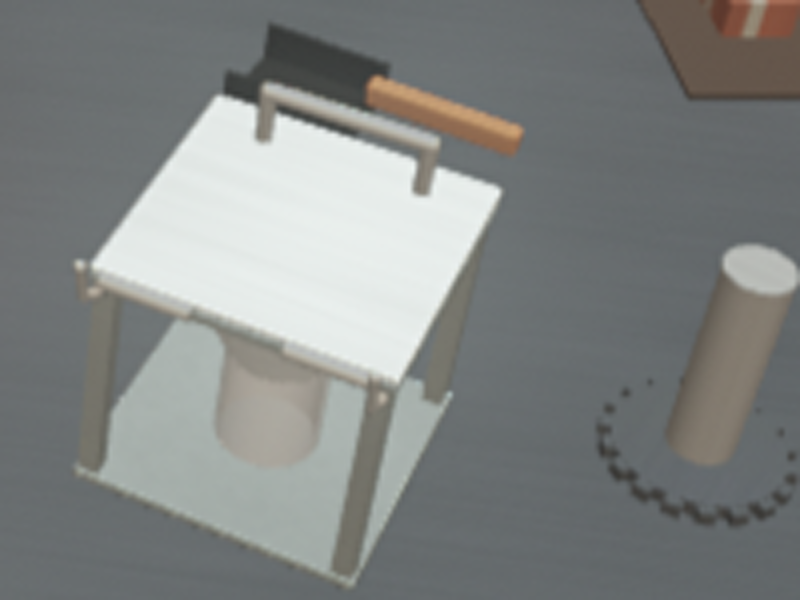

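View pics/z2.png

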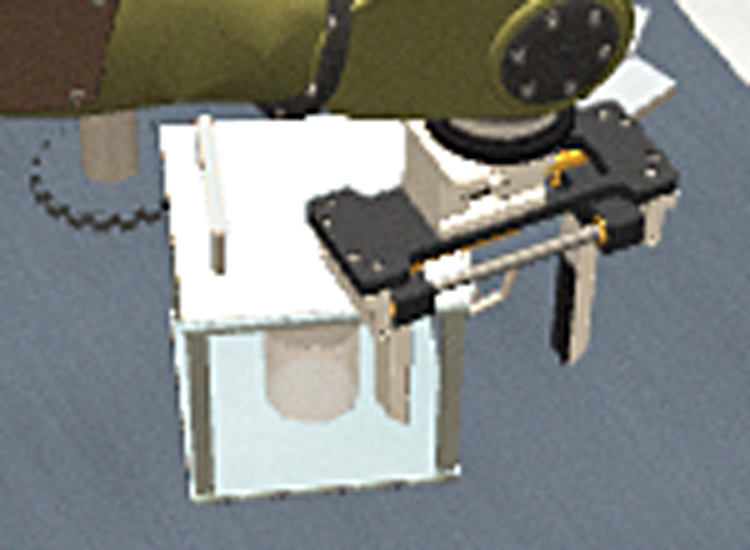

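View pics/z3.png

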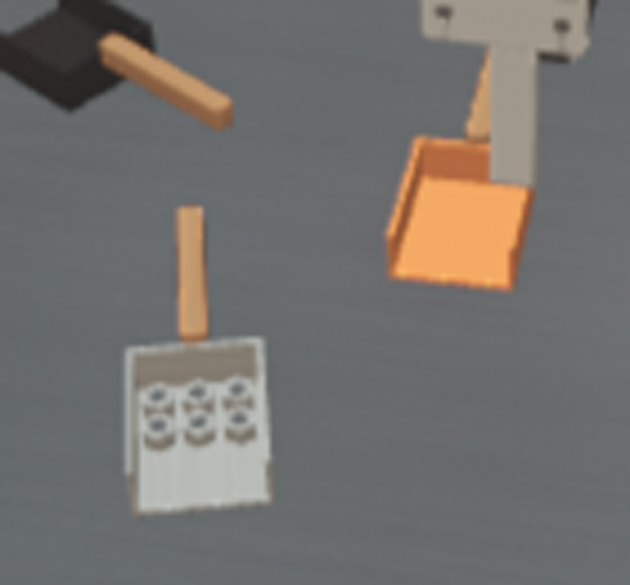

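View pics/z4.png

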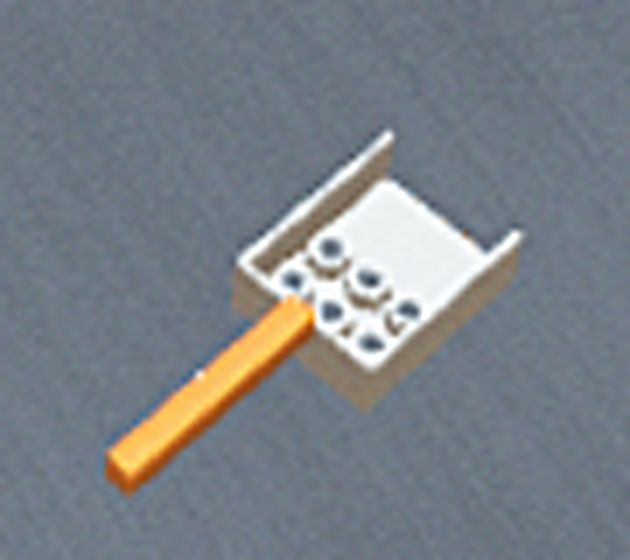

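```bash
cat > h.py <<'E'
import numpy as np, cv2
from scipy.optimize import least_squares
from scipy.spatial.transform import Rotation as R
def proj(c,P):
    P=np.asarray(P,float).reshape(-1,3)
    K=np.array([[c['fx'],0,c['cx']],[0,c['fy'],c['cy']],[0,0,1]])
    return cv2.projectPoints(P,np.array(c['rvec']),np.array(c['tvec']),K,None)[0].reshape(-1,2)
CS=dict(fx=515.99188,fy=515.99188,cx=319.348246,cy=239.808868,rvec=np.array([1.53723147,1.85848466,-0.87929578]),tvec=np.array([0.09323576,-0.20469539,1.62262047]))
CD=dict(fx=568.676213,fy=568.676213,cx=327.590994,cy=247.676943,rvec=np.array([2.36755944,-0.55635835,0.23461316]),tvec=np.array([-0.44521783,0.25934889,1.48989965]))
def feeder(p,base,lid):
    x,y,yaw,th=p
    out=[]
    Rz=R.from_euler('z',yaw).as_matrix()
    b=np.array(base,float).reshape(-1,3)
    l=np.array(lid,float).reshape(-1,3)  # lid coords: x forwards from hinge dist d (toward handle), y, z
    d=l[:,0];z=l[:,2]
    lx=np.c_[0.082-d*np.cos(th)+z*np.sin(th)*1, l[:,1], 0.152+d*np.sin(th)+z*np.cos(th)]
    return np.vstack([b,lx])@Rz.T+[x,y,0]
def back(c,uv,z):
    Rm=cv2.Rodrigues(np.array(c['rvec']))[0]
    K=np.array([[c['fx'],0,c['cx']],[0,c['fy'],c['cy']],[0,0,1]])
    d=Rm.T@np.linalg.inv(K)@[uv[0],uv[1],1]; o=-Rm.T@c['tvec']
    return o+d*(z-o[2])/d[2]
E
python3 - <<'E'
from h import *
H=.082
base=[[H,-H,0],[H,H,0],[-H,H,0]]
lid=[[.164,-H,.004],[.164,H,.004],[0,H,.004],[0,-H,.004],[.140,-.045,.036],[.140,.045,.036]]
uv=np.array([[359.5,317.5],[427.5,346],[453,299],[394.5,224],[465,247.5],[439.5,296],[363.75,266],[406.75,222.5],[449,235.5]])
based=[[-H,-H,0],[H,-H,0]]; lidd=[[.164,-H,.002]]
uvd=np.array([[288.4,250],[341.6,244.4],[285,215]])
f=lambda p: np.r_[(proj(CS,feeder(p,base,lid))-uv).ravel(),(proj(CD,feeder(p,based,lidd))-uvd).ravel()]
s=least_squares(f,[.6,.2,0,0]); print(s.x); print(f(s.x).reshape(-1,2).round(1))
# scoop
S=lambda p,P: np.array(P,float)@R.from_euler('z',p[2]).as_matrix().T+[p[0],p[1],0]
def sc(z,ox,oy,k): return np.array(z)/k+[ox,oy]
Pa=[[.045,.035,0],[.045,-.035,0],[-.045,-.035,.03],[-.045,.035,.03],[-.149,.0,.039]]
# scene image: +x of scoop toward camera; image right=+y world
ua=sc([[270,500],[136,513],[126,350],[264,340],[190,208]],200,200,4.5)
Pb=[[-.045,.035,.03],[-.045,-.035,.03],[-.045,-.035,0],[.045,-.035,.03],[.045,.035,.03],[-.149,.0,.039]]
ub=sc([[240,262],[374,366],[365,408],[520,234],[390,133],[122,462]],330,270,7)
f=lambda p: np.r_[(proj(CS,S(p,Pa))-ua).ravel(),(proj(CD,S(p,Pb))-ub).ravel()]
s=least_squares(f,[.6,-.15,0]); print(s.x); print(f(s.x).reshape(-1,2).round(1))
p=s.x;print(S(p,[[-.095,0,.03],[.045,0,.003]]))
for n,c,u in [("spool",CS,(287,378)),("spool",CD,(414,257)),("flux",CS,(143,250)),("flux",CD,(404,430)),("pipe",CS,(515,312)),("orange",CS,(302,247)),("orange handle end",CS,(309,212))]: print(n,back(c,u,0))
E
```

```text
[ 5.47772767e-01  2.07050365e-01 -3.32659110e-01  1.74890557e-04]
[[-1.2  0.5]
 [ 0.8  1.2]
 [-0.2  0.2]
 [ 0.1 -0.2]
 [ 0.8 -0.2]
 [ 0.9 -1.9]
 [-0.6 -0.6]
 [ 1.   0.4]
 [-1.   0.6]
 [-0.5  0.5]
 [-0.1  1.2]
 [ 1.  -0.4]]
[ 0.59003517 -0.16277283  0.32056602]
[[ 0.5  0.4]
 [-1.2  0.4]
 [-0.3 -0.6]
 [-0.8 -0.8]
 [-0.7 -1.2]
 [-0.5 -0.8]
 [-0.3 -0.4]
 [ 0.  -0.1]
 [ 0.4 -0.7]
 [-0.3 -0.8]
 [-0.4 -0.6]]
[[ 0.49987474 -0.19270769  0.03      ]
 [ 0.63274275 -0.14859316  0.003     ]]
spool [ 0.78492976 -0.0162316   0.        ]
spool [ 0.77363116 -0.0331928   0.        ]
flux [ 0.47261684 -0.46682756  0.        ]
flux [ 0.45913734 -0.48114173  0.        ]
pipe [0.5109555  0.44973038 0.        ]
orange [ 3.79861119e-01 -7.10941279e-02 -1.11022302e-16]
orange handle end [ 0.22306019 -0.08380034  0.        ]
```

```bash
cat >> h.py <<'E'
def Rd(h): # tool down with y axis at world heading h
    y=np.array([np.cos(h),np.sin(h),0]);x=np.array([0,0,-1.]);return np.c_[x,y,np.cross(x,y)]
def tool(o): return np.array(o['ee_pos']),R.from_euler('xyz',o['eef_rot']).as_matrix()
def rows(p0,R0,p1,R1,n,g):
    rv=R.from_matrix(R0.T@R1).as_rotvec()/n
    out=[];Rc=R0
    for i in range(n):
        d=Rc.T@(p1-p0)/n*1000
        out.append([*(d.round(1)+0.),*(rv.round(4)+0.),g]); Rc=Rc@R.from_rotvec(rv.round(4)).as_matrix()
    return out
def show(r): print('['+','.join('['+','.join(f'{v:g}' for v in x)+']' for x in r)+']')
FC=np.array([.548,.207,0]);U=np.array([np.cos(-.333),np.sin(-.333),0]);V=np.array([-U[1],U[0],0]);Z=np.array([0,0,1.])
HG=FC+.082*U+.152*Z
def bar(th): return HG+.140*(-np.cos(th)*U+np.sin(th)*Z)+.036*(np.sin(th)*U+np.cos(th)*Z)
E
python3 - <<'E'
from h import *
from station import ctrl
p,R0=tool(ctrl.get_obs());print(R0.round(3))
h=-.333 if R0[0,1]>0 else -.333+np.pi
R1=Rd(h); b=bar(0);print(b,h)
p1=b+.045*Z
show(rows(p,R0,p1,R1,9,40))
E
```

```text
[[-0.001  1.    -0.   ]
 [ 0.    -0.    -1.   ]
 [-1.    -0.001 -0.   ]]
[0.49318617 0.22595902 0.188     ] -0.333
[[-3.1,-6.3,-25.1,0.037,0,0.0001,40],[-3.1,-7.2,-24.9,0.037,0,0.0001,40],[-3.1,-8.1,-24.6,0.037,0,0.0001,40],[-3.1,-9,-24.3,0.037,0,0.0001,40],[-3.1,-9.9,-23.9,0.037,0,0.0001,40],[-3.1,-10.8,-23.5,0.037,0,0.0001,40],[-3.1,-11.7,-23.1,0.037,0,0.0001,40],[-3.1,-12.5,-22.7,0.037,0,0.0001,40],[-3.1,-13.3,-22.2,0.037,0,0.0001,40]]
```

play_rows --deltas '[[[-4,-6.3,-25.1,0.037,0,0,40],[-4,-7.2,-24.9,0.037,0,0,40],[-4,-8.1,-24.6,0.037,0,0,40],[-4,-9,-24.3,0.037,0,0,40],[-4,-9.9,-23.9,0.037,0,0,40],[-3,-10.8,-23.5,0.037,0,0,40],[-2,-11.7,-23.1,0.037,0,0,40],[-1.5,-12.5,-22.7,0.037,0,0,40],[-1.5,-13.3,-22.2,0.037,0,0,40],[0,0,0,0,0,0,40]]]'

```text
time_s: 1.15
ee_pos: [0.4927, 0.2282, 0.2334]
eef_rot: [-1.995, 1.57, 2.386]
force: [0.1, 0.1, -0.5]
grip_width: 0.0401
```

```bash
python3 - <<'E'
from h import *
from station import ctrl,viewer
o=ctrl.get_obs()
p,R0=tool(o);print(p,o['qpos'],R0.round(3))
c=viewer.camera("wrist");cv2.imwrite("pics/w1.png",c["img"][:,:,::-1])
c=viewer.camera("scene");cv2.imwrite("pics/s1.png",cv2.resize(c["img"][150:350,330:530,::-1],None,fx=3,fy=3))
h=-.333;R1=Rd(h); b=bar(0)
p1=b-.019*Z
show(rows(p,R0,p1,R1,5,30))
E
```

```text
[0.4927179  0.22824113 0.23336516] [3.66148828e-01 2.63998342e-01 1.50149137e+00 4.05900802e-04
 1.37629472e+00 6.97393579e-01] [[-0.     0.946 -0.325]
 [ 0.    -0.325 -0.946]
 [-1.    -0.    -0.   ]]
[[12.9,0.2,0.4,0.0003,0,0.0001,30],[12.9,0.2,0.4,0.0003,0,0.0001,30],[12.9,0.2,0.4,0.0003,0,0.0001,30],[12.9,0.2,0.4,0.0003,0,0.0001,30],[12.9,0.2,0.4,0.0003,0,0.0001,30]]
```

View pics/w1.png

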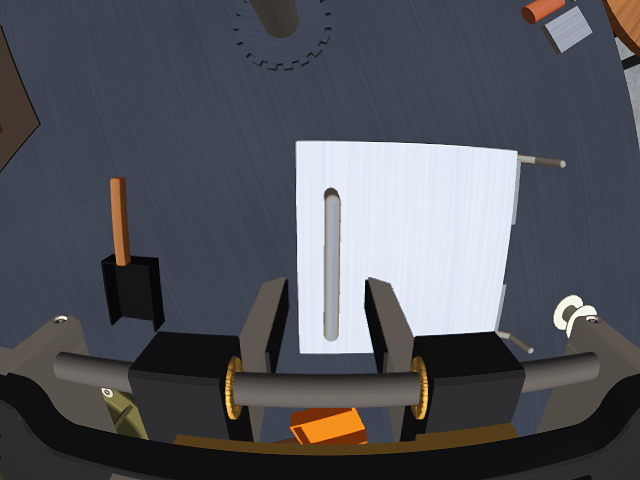

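View pics/s1.png

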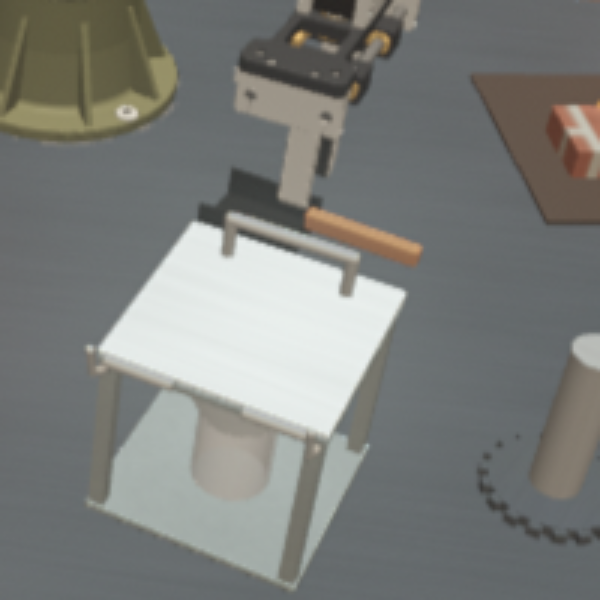

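play_rows --deltas '[[[13,0.2,0.4,0,0,0,30],[13,0.2,0.4,0,0,0,30],[13,0.2,0.4,0,0,0,30],[13,0.2,0.4,0,0,0,30],[12.5,0.2,0.4,0,0,0,30],[0,0,0,0,0,0,0],[0,0,0,0,0,0,0],[0,0,0,0,0,0,0],[0,0,0,0,0,0,0],[0,0,0,0,0,0,0]]]' --grip_force 20

```text
time_s: 2.25
ee_pos: [0.4948, 0.2237, 0.1696]
eef_rot: [1.953, 1.568, 0.049]
force: [6.5, -1.2, -3.2]
grip_width: 0.0092
```

```bash
python3 - <<'E'
from h import *
from station import ctrl,viewer
o=ctrl.get_obs()
p,R0=tool(o);print(p,p-bar(0)+.019*Z)
c=viewer.camera("side");cv2.imwrite("pics/d1.png",cv2.resize(c["img"][120:270,200:400,::-1],None,fx=3.5,fy=3.5))
# arc rows, tool frame fixed: x=-Z,y=U
k=0;r=[]
for th in np.arange(0,1.85,.05):
    d=bar(th+.05)-bar(th); r.append([round(-d[2]*1000,1),round(d@U*1000,1)])
print(r)
E
```

```text
[0.49479459 0.22372217 0.16956941] [ 0.00160842 -0.00223685  0.00056941]
[[np.float64(-7.0), np.float64(2.0)], [np.float64(-6.8), np.float64(2.3)], [np.float64(-6.7), np.float64(2.7)], [np.float64(-6.6), np.float64(3.0)], [np.float64(-6.4), np.float64(3.3)], [np.float64(-6.2), np.float64(3.6)], [np.float64(-6.1), np.float64(3.9)], [np.float64(-5.9), np.float64(4.2)], [np.float64(-5.6), np.float64(4.5)], [np.float64(-5.4), np.float64(4.8)], [np.float64(-5.2), np.float64(5.1)], [np.float64(-4.9), np.float64(5.3)], [np.float64(-4.6), np.float64(5.6)], [np.float64(-4.3), np.float64(5.8)], [np.float64(-4.0), np.float64(6.0)], [np.float64(-3.7), np.float64(6.2)], [np.float64(-3.4), np.float64(6.4)], [np.float64(-3.1), np.float64(6.5)], [np.float64(-2.8), np.float64(6.7)], [np.float64(-2.4), np.float64(6.8)], [np.float64(-2.1), np.float64(6.9)], [np.float64(-1.7), np.float64(7.0)], [np.float64(-1.4), np.float64(7.1)], [np.float64(-1.0), np.float64(7.2)], [np.float64(-0.7), np.float64(7.2)], [np.float64(-0.3), np.float64(7.2)], [np.float64(0.0), np.float64(7.2)], [np.float64(0.4), np.float64(7.2)], [np.float64(0.8), np.float64(7.2)], [np.float64(1.1), np.float64(7.1)], [np.float64(1.5), np.float64(7.1)], [np.float64(1.8), np.float64(7.0)], [np.float64(2.2), np.float64(6.9)], [np.float64(2.5), np.float64(6.8)], [np.float64(2.9), np.float64(6.6)], [np.float64(3.2), np.float64(6.5)], [np.float64(3.5), np.float64(6.3)]]
```

View pics/d1.png

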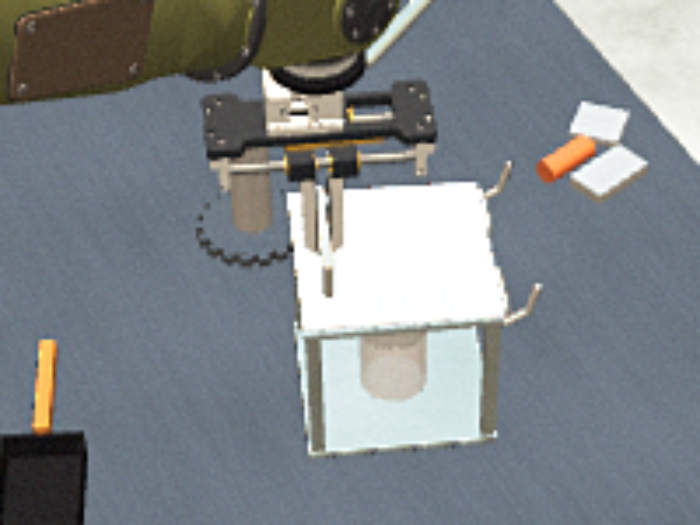

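play_rows --deltas '[[[-1,2,0,0,0,0,0],[-7,2,0,0,0,0,0],[-6.8,2.3,0,0,0,0,0],[-6.7,2.7,0,0,0,0,0],[-6.6,3.0,0,0,0,0,0],[-6.4,3.3,0,0,0,0,0],[-6.2,3.6,0,0,0,0,0],[-6.1,3.9,0,0,0,0,0],[0,0,0,0,0,0,0]]]'

```text
time_s: 3.2
ee_pos: [0.5158, 0.2164, 0.217]
eef_rot: [2.279, 1.57, 0.375]
force: [-5.7, 0.0, 4.9]
grip_width: 0.0092
```

```bash
python3 - <<'E'
from h import *
from station import ctrl,viewer
o=ctrl.get_obs()
p,R0=tool(o);print(p,o['force'],o['grip_width']); q=p+.019*Z-HG; print(np.arctan2(q[2],-q@U)-np.arctan2(.036,.14), np.hypot(q[2],q@U),q@V)
c=viewer.camera("side");cv2.imwrite("pics/d2.png",cv2.resize(c["img"][100:270,200:400,::-1],None,fx=3.5,fy=3.5))
E
```

```text
[0.51575425 0.21638141 0.21698048] [-5.70511303  0.03412602  4.89051577] 0.009156722225781873
0.37682713744647683 0.142837085194434 -0.0016744316094969682
```

View pics/d2.png

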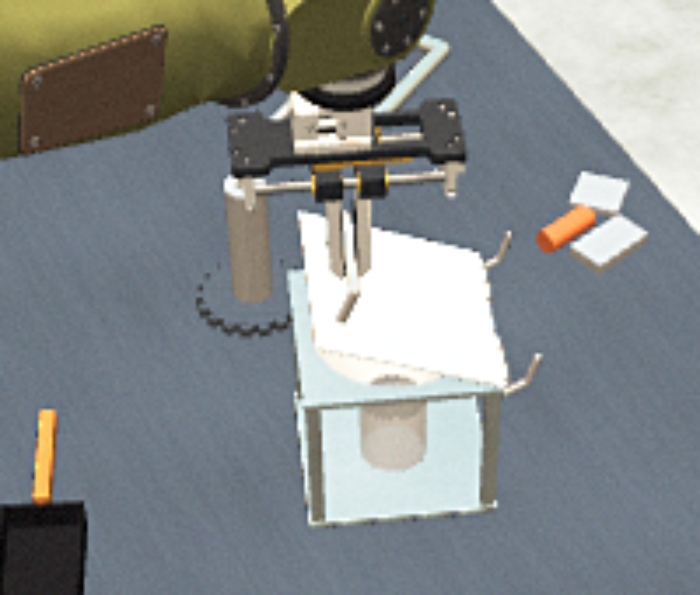

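play_rows --deltas '[[[-6,3.6,0,0,0,0,0],[-5.8,4.2,0,0,0,0,0],[-5.6,4.5,0,0,0,0,0],[-5.4,4.8,0,0,0,0,0],[-5.2,5.1,0,0,0,0,0],[-4.9,5.3,0,0,0,0,0],[-4.6,5.6,0,0,0,0,0],[-4.3,5.8,0,0,0,0,0],[-4,6,0,0,0,0,0],[-3.7,6.2,0,0,0,0,0]]]'

```text
time_s: 4.25
ee_pos: [0.5642, 0.1992, 0.2637]
eef_rot: [-0.796, 1.569, -2.7]
force: [6.8, 1.9, -21.8]
grip_width: 0.0096
```

play_rows --deltas '[[[-3.4,6.4,0,0,0,0,0],[-3.1,6.5,0,0,0,0,0],[-2.8,6.7,0,0,0,0,0],[-2.4,6.8,0,0,0,0,0],[-2.1,6.9,0,0,0,0,0],[-1.7,7,0,0,0,0,0],[-1.4,7.1,0,0,0,0,0],[-1,7.2,0,0,0,0,0],[0,0,0,0,0,0,0]]]'

```text
time_s: 5.15
ee_pos: [0.6156, 0.1813, 0.2812]
eef_rot: [-0.912, 1.567, -2.816]
force: [4.1, 0.1, -28.7]
grip_width: 0.0093
```

```bash
python3 - <<'E'
from h import *
from station import ctrl,viewer
o=ctrl.get_obs()
p,R0=tool(o);print(p,o['force'],o['grip_width'],o['qpos']); q=p+.019*Z-HG; print(np.arctan2(q[2],-q@U)-np.arctan2(.036,.14), np.hypot(q[2],q@U),q@V)
c=viewer.camera("side");cv2.imwrite("pics/d3.png",cv2.resize(c["img"][100:270,200:400,::-1],None,fx=3.5,fy=3.5))
E
```

```text
[0.61557435 0.18127868 0.28116216] [  4.09452883   0.1185732  -28.65553912] 0.009335908978094455 [ 2.29460023e-01  4.76576371e-01  1.10637452e+00 -3.18545280e-04
  1.56195003e+00  5.63012262e-01]
1.2535292010102503 0.14848131180726232 -0.0022196640677499134
```

View pics/d3.png

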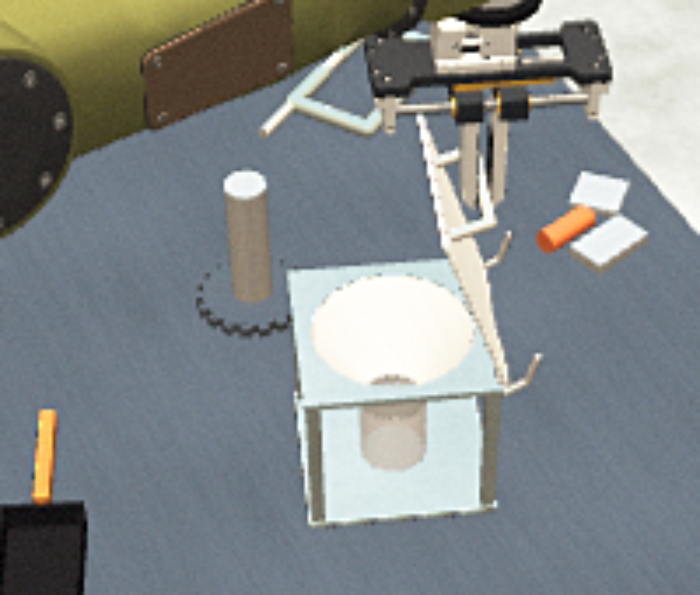

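play_rows --deltas '[[[2,2,0,0,0,0,0],[2,4,0,0,0,0,0],[1.5,4,0,0,0,0,0],[1,4,0,0,0,0,0],[0.5,4,0,0,0,0,0],[0.2,4,0,0,0,0,0],[0.3,4,0,0,0,0,0],[0.4,4,0,0,0,0,0]]]' --grip_force 8

```text
time_s: 6.0
ee_pos: [0.6444, 0.1717, 0.2796]
eef_rot: [2.031, 1.564, 0.127]
force: [-2.7, -2.1, 4.2]
grip_width: 0.0095
```

```bash
cat > st.py <<'E'
from h import *
from station import ctrl,viewer
o=ctrl.get_obs()
p,R0=tool(o);print(p,o['force'],'F.U',o['force']@U,o['grip_width']); q=p+.019*Z-HG; print(np.arctan2(q[2],-q@U)-np.arctan2(.036,.14), np.hypot(q[2],q@U),q@V)
E
python3 st.py
```

```text
[0.64437908 0.17173672 0.27958444] [-2.72746553 -2.1202152   4.17518963] F.U -1.884579535178286 0.009539149322129598
1.4588018910249232 0.1480264485623041 -0.0018217625649998618
```

play_rows --deltas '[[[0,4,0,0,0,0,0],[0.3,4,0,0,0,0,0],[0.5,4,0,0,0,0,0],[0.7,4,0,0,0,0,0]]]'

```text
time_s: 6.4
ee_pos: [0.6593, 0.1665, 0.276]
eef_rot: [1.972, 1.567, 0.068]
force: [-1.7, -1.9, 5.6]
grip_width: 0.0096
```

play_rows --deltas '[[[1,2,0,0,0,0,0],[0.6,2,0,0,0,0,0],[0.6,2,0,0,0,0,0]]]'

```text
time_s: 6.7
ee_pos: [0.6652, 0.1645, 0.2741]
eef_rot: [1.973, 1.566, 0.069]
force: [-2.2, -2.0, 7.5]
grip_width: 0.0095
```

play_rows --deltas '[[[0.5,2,0,0,0,0,0],[0.5,2,0,0,0,0,0]]]'

```text
time_s: 6.9
ee_pos: [0.6689, 0.1632, 0.2728]
eef_rot: [1.951, 1.567, 0.047]
force: [-2.9, -3.5, 5.4]
grip_width: 0.0095
```

```bash
python3 st.py
```

```text
[0.66885279 0.16318945 0.27277073] [-2.89463157 -3.52065014  5.44562331] F.U -1.584788717541181 0.00947683768389197
1.6404988003449597 0.1473137064431764 -0.001899534443237135
```

Now creeping beyond 1.6 rad, feeling for the stop.

play_rows --deltas '[[[0.5,2,0,0,0,0,0],[0.5,2,0,0,0,0,0],[0.5,1.5,0,0,0,0,0]]]'

```text
time_s: 7.2
ee_pos: [0.674, 0.1614, 0.2707]
eef_rot: [1.926, 1.568, 0.022]
force: [-1.5, -3.4, 6.4]
grip_width: 0.0097
```

play_rows --deltas '[[[0.5,2,0,0,0,0,0],[0.5,2,0,0,0,0,0]]]'

```text
time_s: 7.4
ee_pos: [0.6775, 0.1602, 0.269]
eef_rot: [1.865, 1.569, -0.039]
force: [-1.7, -2.8, 5.1]
grip_width: 0.0094
```

play_rows --deltas '[[[0.5,2,0,0,0,0,0],[0.5,2,0,0,0,0,0]]]'

```text
time_s: 7.6
ee_pos: [0.6812, 0.1589, 0.2674]
eef_rot: [1.72, 1.57, -0.184]
force: [-2.9, -3.7, 4.6]
grip_width: 0.0095
```

```bash
python3 st.py
```

```text
[0.68115631 0.15893433 0.2673861 ] [-2.92925775 -3.67307104  4.55833976] F.U -1.5676894529816268 0.009487160404820234
1.7362491478262136 0.14699049112616935 -0.001899134243911589
```

play_rows --deltas '[[[0.7,2,0,0,0,0,0],[0.7,2,0,0,0,0,0]]]'

```text
time_s: 7.8
ee_pos: [0.6848, 0.1576, 0.2655]
eef_rot: [-0.571, 1.57, -2.475]
force: [-3.2, -2.7, 4.1]
grip_width: 0.0097
```

play_rows --deltas '[[[0.8,2,0,0,0,0,0],[0.8,2,0,0,0,0,0]]]'

```text
time_s: 8.0
ee_pos: [0.6885, 0.1565, 0.2636]
eef_rot: [-1.204, 1.57, -3.107]
force: [-3.5, -3.9, 1.9]
grip_width: 0.0095
```

play_rows --deltas '[[[0.8,2,0,0,0,0,0],[0.8,2,0,0,0,0,0]]]'

```text
time_s: 8.2
ee_pos: [0.6912, 0.1559, 0.2629]
eef_rot: [-1.513, 1.568, 2.868]
force: [-16.9, 0.5, 9.5]
grip_width: 0.0128
```

```bash
python3 st.py
```

```text
[0.69122045 0.15589562 0.26291507] [-16.85532355   0.48036243   9.45132355] F.U -16.086413238838446 0.012764447108855609
1.813665047437099 0.14760085775884918 -0.0014811498488173198
```

play_rows --deltas '[[[0.4,1.5,0,0,0,0,0],[0,0,0,0,0,0,0]]]'

```text
time_s: 8.4
ee_pos: [0.6926, 0.1558, 0.2628]
eef_rot: [-1.72, 1.568, 2.66]
force: [-17.1, 0.8, 9.2]
grip_width: 0.0153
```

play_rows --deltas '[[[0,0,0,0,0,0,22],[0,-1.5,0,0,0,0,22],[0,-1.5,0,0,0,0,22],[0,0,0,0,0,0,22]]]'

```text
time_s: 8.8
ee_pos: [0.6908, 0.1559, 0.2618]
eef_rot: [-2.706, 1.571, 1.673]
force: [-0.1, 1.0, -0.0]
grip_width: 0.0218
```

```bash
python3 st.py;python3 - <<'E'
from h import *
from station import ctrl,viewer
o=ctrl.get_obs();print(o['qpos'])
c=viewer.camera("side");cv2.imwrite("pics/d4.png",cv2.resize(c["img"][70:240,220:420,::-1],None,fx=3.5,fy=3.5))
c=viewer.camera("wrist");cv2.imwrite("pics/w4.png",c["img"][:,:,::-1])
E
```

```text
[0.69078945 0.15593199 0.26181051] [-0.11332975  0.96876831 -0.04017588] F.U -0.42377478164767524 0.021844104466443207
1.8147255847187176 0.14642976003827937 -0.0015876664590500963
[1.70240855e-01 6.55436181e-01 8.79996917e-01 1.64433151e-04
 1.60614842e+00 5.02993399e-01]
```

View pics/d4.png

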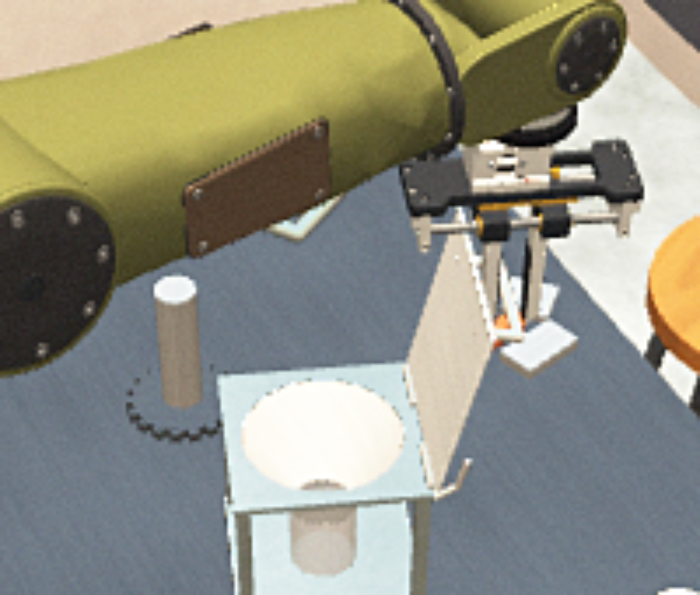

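View pics/w4.png

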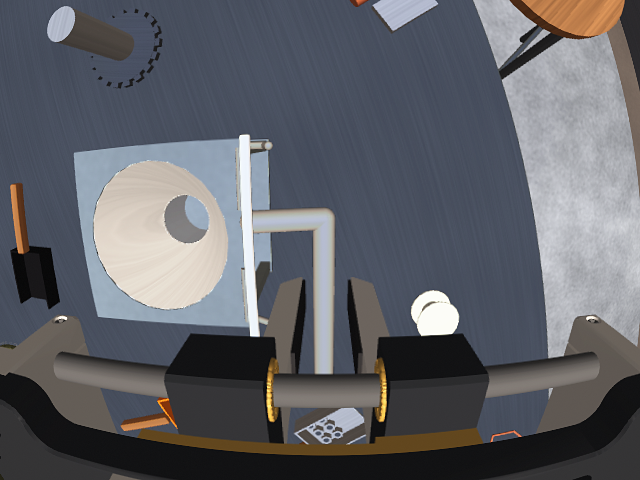

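```bash
cat >> h.py <<'E'
SC=np.array([.590,-.163,0]);SY=.32
E
python3 - <<'E'
from h import *
from station import ctrl
p,R0=tool(ctrl.get_obs())
p=p+.07*Z
g=SC+R.from_euler('z',SY).apply([-.075,0,0])+.11*Z
R1=Rd(SY+np.pi/2);print(g)
# ensure direction of rotation
rv=R.from_matrix(R0.T@R1).as_rotvec();print(rv)
show(rows(p,R0,g,R1,19,60))
E
```

```text
[ 0.51880734 -0.18659249  0.11      ]
[-2.22376320e+00 -6.45589296e-05 -8.76206718e-05]
[[11.7,-2.7,20,-0.117,0,0,60],[11.7,-5,19.5,-0.117,0,0,60],[11.7,-7.2,18.8,-0.117,0,0,60],[11.7,-9.4,17.9,-0.117,0,0,60],[11.7,-11.4,16.6,-0.117,0,0,60],[11.7,-13.3,15.2,-0.117,0,0,60],[11.7,-14.9,13.5,-0.117,0,0,60],[11.7,-16.4,11.7,-0.117,0,0,60],[11.7,-17.7,9.7,-0.117,0,0,60],[11.7,-18.7,7.6,-0.117,0,0,60],[11.7,-19.4,5.3,-0.117,0,0,60],[11.7,-19.9,3,-0.117,0,0,60],[11.7,-20.2,0.7,-0.117,0,0,60],[11.7,-20.1,-1.7,-0.117,0,0,60],[11.7,-19.8,-4,-0.117,0,0,60],[11.7,-19.2,-6.3,-0.117,0,0,60],[11.7,-18.3,-8.5,-0.117,0,0,60],[11.7,-17.2,-10.6,-0.117,0,0,60],[11.7,-15.8,-12.5,-0.117,0,0,60]]
```

play_rows --deltas '[[[-8,0,0,0,0,0,22],[-15,0,0,0,0,0,22],[-16,0,0,0,0,0,22],[-16,0,0,0,0,0,22],[-15,0,0,0,0,0,22]]]'

```text
time_s: 9.4
ee_pos: [0.6908, 0.1557, 0.3335]
eef_rot: [2.114, 1.57, 0.21]
force: [-0.6, -0.2, 0.2]
grip_width: 0.0219
```

play_rows --deltas '[[[-10,-2.7,20,-0.117,0,0,22],[-10,-5,19.5,-0.117,0,0,22],[0,-7.2,18.8,-0.117,0,0,22],[0,-9.4,17.9,-0.117,0,0,30],[0,-11.4,16.6,-0.117,0,0,60],[0,-13.3,15.2,-0.117,0,0,60],[0,-14.9,13.5,-0.117,0,0,60],[10,-16.4,11.7,-0.117,0,0,60],[20,-17.7,9.7,-0.117,0,0,60],[20,-18.7,7.6,-0.117,0,0,60]]]'

```text
time_s: 10.4
ee_pos: [0.6, -0.0252, 0.3024]
eef_rot: [0.634, 1.569, -0.095]
force: [0.5, 0.1, -0.5]
grip_width: 0.06
```

play_rows --deltas '[[[20,-19.4,5.3,-0.117,0,0,60],[20,-19.9,3,-0.117,0,0,60],[22,-20.2,0.7,-0.117,0,0,60],[22,-20.1,-1.7,-0.117,0,0,60],[22,-19.8,-4,-0.117,0,0,60],[22,-19.2,-6.3,-0.117,0,0,60],[22,-18.3,-8.5,-0.117,0,0,60],[22,-17.2,-10.6,-0.117,0,0,60],[22,-15.8,-12.5,-0.117,0,0,60],[0,0,0,0,0,0,40]]]'

```text
time_s: 11.4
ee_pos: [0.517, -0.1878, 0.1061]
eef_rot: [2.449, 1.567, 2.769]
force: [-0.3, 0.6, -0.3]
grip_width: 0.055
```

```bash
python3 - <<'E'
from h import *
from station import ctrl,viewer
o=ctrl.get_obs();p,R0=tool(o);print(p,o['qpos'].round(4))
for n in ("wrist","scene","side"):
    c=viewer.camera(n);cv2.imwrite(f"pics/{n}5.png",c["img"][:,:,::-1])
g=SC+R.from_euler('z',SY).apply([-.075,0,0])+.011*Z
show(rows(p,R0,g,Rd(SY+np.pi/2),6,40))
E
```

```text
[ 0.51702963 -0.1877731   0.10612522] [-4.1490e-01  4.0350e-01  1.6254e+00 -2.0000e-04  1.1164e+00 -2.3055e+00]
[[15.9,0.1,0.4,0,-0.0005,-0.0004,40],[15.9,0.1,0.4,0,-0.0005,-0.0004,40],[15.9,0.1,0.4,0,-0.0005,-0.0004,40],[15.9,0.1,0.4,0,-0.0005,-0.0004,40],[15.9,0.1,0.4,0,-0.0005,-0.0004,40],[15.9,0.1,0.3,0,-0.0005,-0.0004,40]]
```

View pics/wrist5.png

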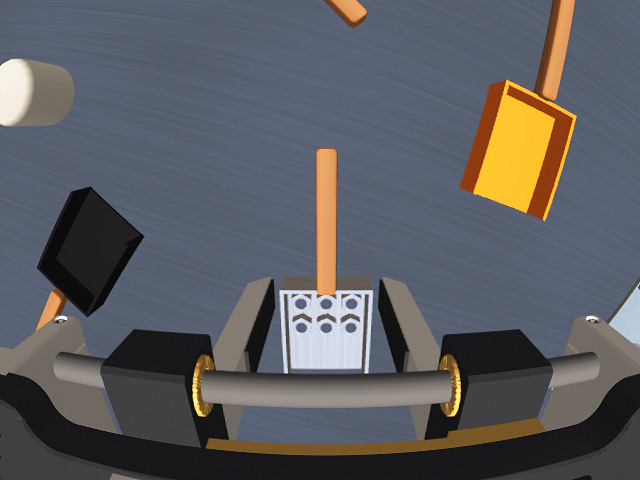

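View pics/scene5.png

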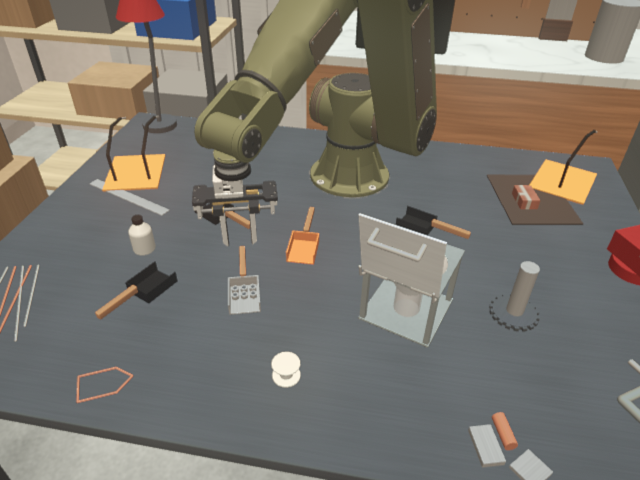

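View pics/side5.png

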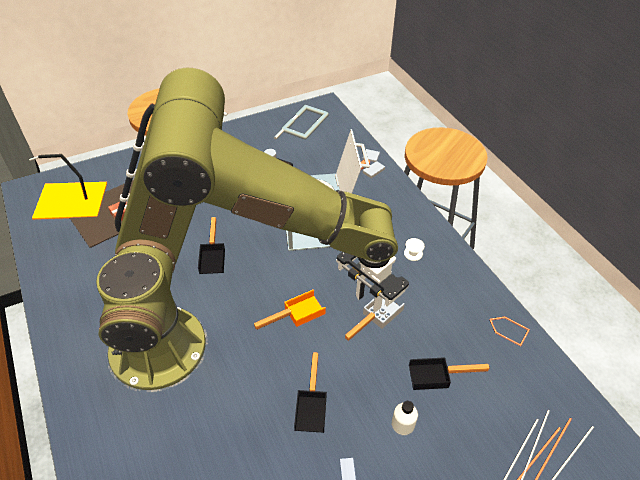

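```bash
python3 - <<'E'
from h import *
from station import ctrl,viewer
c=viewer.camera("wrist")
K=np.array([[c['fx'],0,c['cx']],[0,c['fy'],c['cy']],[0,0,1]])
def fp(P): return cv2.fisheye.projectPoints(np.array(P,float).reshape(-1,1,3),c['rvec'],c['tvec'],K,np.zeros(4))[0].reshape(-1,2)
S=lambda P:R.from_euler('z',SY).apply(P)+SC
print(fp(S([[-.149,0,.039],[-.045,0,.039],[-.045,.035,.03],[-.045,-.035,.03],[.045,.035,.03]])).round(1))
p,R0=tool(ctrl.get_obs()); print(fp([p,p+.0*Z-.075*Z]))
E
```

```text
[[325.3 146.3]
 [325.8 292.2]
 [372.2 287.1]
 [279.5 287.3]
 [366.9 382.7]]
[[325.64290471 294.84719211]
 [325.83838587 252.30814442]]
```

play_rows --deltas '[[[16,0,0.4,0,0,0,40],[16,0,0.4,0,0,0,40],[16,0,0.4,0,0,0,40],[16,0,0.4,0,0,0,40],[16,0.1,0.4,0,0,0,40],[14.5,0.1,0.4,0,0,0,40],[0,0,0,0,0,0,40]]]'

```text
time_s: 12.3
ee_pos: [0.5206, -0.1849, 0.0125]
eef_rot: [2.393, 1.569, 2.712]
force: [0.1, 0.2, 0.4]
grip_width: 0.0398
```

play_rows --deltas '[[[0,0,0,0,0,0,0],[0,0,0,0,0,0,0],[0,0,0,0,0,0,0],[0,0,0,0,0,0,0],[0,0,0,0,0,0,0],[0,0,0,0,0,0,0]]]' --grip_force 60

```text
time_s: 12.9
ee_pos: [0.5211, -0.1858, 0.0141]
eef_rot: [-0.792, 1.57, -0.473]
force: [-1.1, -1.0, 6.2]
grip_width: 0.0137
```

play_rows --deltas '[[[-2,0,0,0,0,0,0],[-4,0,0,0,0,0,0],[-6,0,0,0,0,0,0],[-8,0,0,0,0,0,0],[-10,0,0,0,0,0,0],[-10,0,0,0,0,0,0],[-8,0,0,0,0,0,0],[-4,0,0,0,0,0,0],[0,0,0,0,0,0,0]]]'

```text
time_s: 13.8
ee_pos: [0.521, -0.1857, 0.0662]
eef_rot: [-0.729, 1.57, -0.409]
force: [-0.1, -0.3, -3.0]
grip_width: 0.0135
```

```bash
python3 - <<'E'
from h import *
from station import ctrl,viewer
o=ctrl.get_obs();p,R0=tool(o);print(p,o['qpos'].round(4),o['force'],o['moment'])
for n in ("side","scene"):
    c=viewer.camera(n);i=c["img"][:,:,::-1]
    cv2.imwrite(f"pics/{n}6.png",cv2.resize(i[220:350,310:440] if n=="side" else i[170:320,180:330],None,fx=4.5,fy=4.5))
E
```

```text
[ 0.52103828 -0.18573484  0.06620916] [-0.4086  0.4601  1.6487 -0.      1.0318 -2.2986] [-0.09993575 -0.33133285 -3.0467317 ] [ 0.06297119  0.05293762 -0.0353912 ]
```

View pics/side6.png

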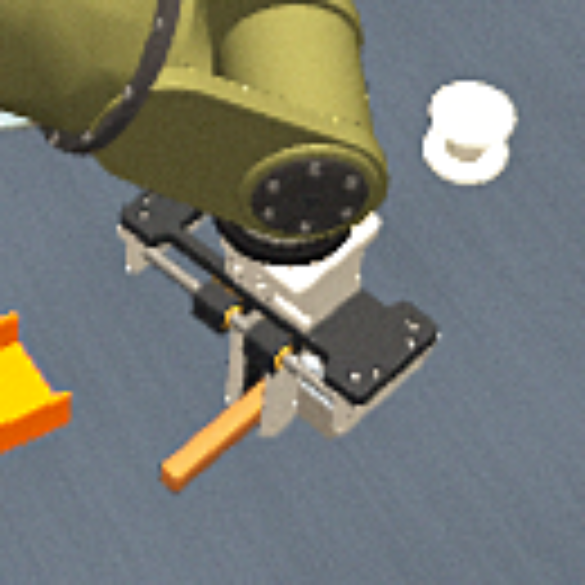

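View pics/scene6.png

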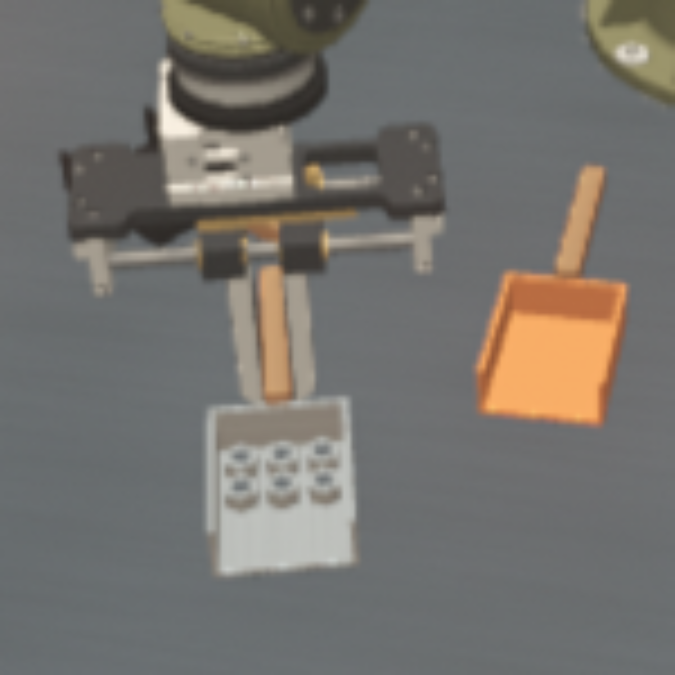

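```bash
cat > kin.py <<'E'
from h import *
Q=np.array([[-6.6588e-02,.300458,1.521599,0,1.320739,-.0665967],[3.66148828e-01,2.63998342e-01,1.50149137e+00,0,1.37629472,.697393579],[.22946,.47657637,1.10637452,0,1.56195,.56301226],[.170240855,.655436181,.879996917,0,1.60614842,.502993399],[-.4149,.4035,1.6254,0,1.1164,-2.3055],[-.4086,.4601,1.6487,0,1.0318,-2.2986]])
P=np.array([[.549718,0,.204886],[.4927179,.22824113,.23336516],[.61557435,.18127868,.28116216],[.69078945,.15593199,.26181051],[.51702963,-.1877731,.10612522],[.52103828,-.18573484,.06620916]])
Rn=R.from_euler
def fk(q,k):
    a1,L2,L4,e,H,L6=k
    q23=q[1]+q[2]
    w=np.array([a1+L2*np.sin(q[1])+L4*np.sin(q23)+e*np.cos(q23),0,H+L2*np.cos(q[1])+L4*np.cos(q23)-e*np.sin(q23)])
    M=Rn('z',q[0])*Rn('y',q23)*Rn('z',q[3])*Rn('y',q[4])*Rn('z',q[5])
    p=Rn('z',q[0]).apply(w)+L6*M.apply([0,0,1])
    m=M.as_matrix()
    return p,m
L6=.28
def res(k5):
    k=np.r_[k5,L6]
    return np.concatenate([fk(q,k)[0]-p for q,p in zip(Q,P)])
s=least_squares(res,[0.1,.45,.45,0,.4+0.2],x_scale=.1,method='lm')
KK=np.r_[s.x,L6]
# tool frame: x=m z ; find y axis
m=fk(Q[0],KK)[1]
E
python3 - <<'E'
from kin import *
print(KK,np.abs(s.fun).max()); print(m.round(3))
# tool: x=z6, y=? start tool y = world x
u=np.array([[227.8,297.8],[258.9,295.1],[226.2,261.1],[257.8,258.4]])
B=np.array([[.045,-.035,0],[.045,.035,0],[-.045,-.035,.03],[-.045,.035,.03]])
# scoop pose tied to tool: grip pt fixed at world (.521,-.1857,.085), pitch, yaw, dx(along), dz
g=np.array([.521,-.1857,.0852])
def f(v):
    pts=R.from_euler('zy',[.32+v[0],v[1]]).apply(B-[-.075+v[2],0,.030])+g
    return (proj(CS,pts)-u).ravel()
s=least_squares(f,[0,0,0]);print(s.x,s.fun)
E
```

```text
[2.03412735e-05 4.24183693e-01 4.47500537e-01 4.08992803e-02
 2.30579578e-01 2.80000000e-01] 0.0364968101879934
[[-1.    -0.    -0.001]
 [-0.     1.     0.   ]
 [ 0.001  0.    -1.   ]]
[ 0.0170386  -0.04141425 -0.00547282] [-0.60570516  0.12709696  1.08377615 -0.06976362 -0.67847728 -0.15364456
 -0.98265741  0.09222593]
```

```bash
python3 - <<'E'
s=open('kin.py').read()
s=s.replace("a1,L2,L4,e,H,L6=k","a1,L2,L4,e,H,d,L6=k").replace("q23),0,H+","q23),d,H+").replace("[0.1,.45,.45,0,.4+0.2]","[0.1,.45,.45,0,.6,.037]")
s+='''
TM=np.array([[0,-1,0],[0,0,-1],[1,0,0]]).T  # placeholder
def ik(p,Rt,q0,k=KK):
    # tool x = z6, tool y = -x6 , tool z = -y6
    def f(q):
        pp,mm=fk(q,k); T=np.c_[mm[:,2],-mm[:,0],-mm[:,1]]
        return np.r_[(pp-p)*5,R.from_matrix(T.T@Rt).as_rotvec()]
    s=least_squares(f,q0); return s.x,np.abs(s.fun).max()
'''
open('kin.py','w').write(s)
E
python3 - <<'E'
from kin import *
print(KK,np.abs(s.fun).max())
from station import ctrl
p,R0=tool(ctrl.get_obs());q=ctrl.get_obs()['qpos'];print(ik(p,R0,q),q)
yaw=-.333-np.pi/2   # scoop heading -V
Hd=np.array([np.cos(yaw),np.sin(yaw),0])
q0=np.array([.4,.4,1.2,.0,1.4,.7])
for L in (.2,.28,.36):
  K2=KK.copy();K2[-1]=L;K2[-3]+=L-.28
  qq=q0
  for phi in np.arange(0,1.21,.15):
    Rs=R.from_euler('z',yaw)*R.from_euler('y',phi)  # scoop orientation nose down
    nose=FC+.160*Z-.015*U-.025*Hd
    org=nose-Rs.apply([.045,0,.003])
    tcp=org+Rs.apply([-.077,0,.011])
    Rt=(Rs*R.from_matrix(np.c_[[0,0,-1],[0,1,0],[1,0,0]])).as_matrix()
    qq,e=ik(tcp,Rt,qq,K2)
    # body box corners
    c=[tcp+Rt@np.array([-.097,sy*.0885,sz*.0375]) for sy in(-1,1) for sz in(-1,1)]
    c+=[tcp+Rt@np.array([-.20,sy*.0885,sz*.0375]) for sy in(-1,1) for sz in(-1,1)]
    info=[(round((x-HG)@U-.25*(x[2]-.152),3),round(x[2],3),round((x-FC)@V,3)) for x in c if (x-FC)@V<.09 and x[2]<.33]
    print(L,round(phi,2),qq.round(2),round(e,4),tcp.round(3),info)
E
```

```text
[2.03417724e-05 4.24183692e-01 4.47500537e-01 4.08992796e-02
 2.30579578e-01 3.65987357e-02 2.80000000e-01] 9.645974236369148e-05
(array([-4.08637193e-01,  4.61237533e-01,  1.64949029e+00,  7.70102712e-06,
        1.03125239e+00, -2.29863344e+00]), np.float64(3.093153511102287e-10)) [-4.08639373e-01  4.61256794e-01  1.64946014e+00  7.69999217e-06
  1.03126329e+00 -2.29863562e+00]
0.2 0.0 [0.49 0.62 1.14 0.   1.38 0.82] 0.0 [0.582 0.351 0.168] []
0.2 0.15 [0.45 0.55 1.21 0.11 1.27 0.76] 0.0 [0.581 0.348 0.186] []
0.2 0.3 [0.42 0.49 1.29 0.24 1.17 0.68] 0.0 [0.579 0.343 0.204] [(np.float64(-0.219), np.float64(0.285), np.float64(0.075)), (np.float64(-0.042), np.float64(0.285), np.float64(0.075))]
0.2 0.45 [0.37 0.43 1.36 0.38 1.08 0.57] 0.0 [0.577 0.336 0.22 ] [(np.float64(-0.22), np.float64(0.291), np.float64(0.055)), (np.float64(-0.043), np.float64(0.291), np.float64(0.055))]
0.2 0.6 [0.33 0.37 1.44 0.55 1.01 0.44] 0.0 [0.573 0.326 0.235] [(np.float64(-0.221), np.float64(0.294), np.float64(0.035)), (np.float64(-0.044), np.float64(0.294), np.float64(0.035))]
0.2 0.75 [0.27 0.32 1.51 0.
[... 3322 characters left out ...]
36 0.9 [-0.    0.22  1.82  1.04  1.04 -0.21] 0.0 [0.565 0.301 0.261] [(np.float64(-0.22), np.float64(0.291), np.float64(-0.005)), (np.float64(-0.043), np.float64(0.291), np.float64(-0.005))]
0.36 1.05 [-0.1   0.24  1.9   1.22  1.12 -0.42] 0.0 [0.56  0.286 0.27 ] [(np.float64(-0.219), np.float64(0.286), np.float64(-0.024)), (np.float64(-0.042), np.float64(0.286), np.float64(-0.024))]
0.36 1.2 [-0.19  0.29  1.95  1.36  1.23 -0.61] 0.0 [0.554 0.27  0.277] [(np.float64(-0.217), np.float64(0.277), np.float64(-0.042)), (np.float64(-0.04), np.float64(0.277), np.float64(-0.042)), (np.float64(-0.226), np.float64(0.314), np.float64(-0.138)), (np.float64(-0.049), np.float64(0.314), np.float64(-0.138))]
```

```bash
cat > path.py <<'E'
from kin import *
from scipy.interpolate import CubicSpline
def mkrows(ps,Rs,g):
    out=[]
    for i in range(len(ps)-1):
        d=Rs[i].T@(ps[i+1]-ps[i])*1000; rv=R.from_matrix(Rs[i].T@Rs[i+1]).as_rotvec()
        out.append([*(d.round(1)+0.),*(rv.round(3)+0.),g])
    return out
def chunks(r,n=10):
    for i in range(0,len(r),n): show(r[i:i+n])
E
python3 - <<'E'
from path import *
from station import ctrl
o=ctrl.get_obs();p,R0=tool(o)
W=np.array([[*p,.327],[.50,-.14,.15,.1],[.45,.01,.215,-.6],[.465,.16,.225,-1.2],[.53,.29,.21,-1.7],[.582,.351,.190,-1.904]])
t=np.r_[0,np.cumsum(np.linalg.norm(np.diff(W[:,:3],axis=0),axis=1)+.06*np.abs(np.diff(W[:,3])))];t/=t[-1]
cs=CubicSpline(t,W)
N=34;x=np.linspace(0,1,N+1);e=x+0;  # ease: trapezoid-like
a=.22; e=np.where(x<a,x**2/(2*a),np.where(x>1-a,(1-a)-(1-x)**2/(2*a)+0,x-a/2)); e/= (1-a)
e[-1]=1
w=cs(e);ps=list(w[:,:3]);Rs=[Rd(y+np.pi/2) for y in w[:,3]];Rs[0]=R0
v=np.diff(w[:,:3],axis=0)/.1;print(np.linalg.norm(v,axis=1).round(2));print(np.linalg.norm(np.diff(v,axis=0)/.1,axis=1).round(1))
q=o['qpos'];J=[]
for a_,b_ in zip(ps,Rs): q,er=ik(a_,b_,q);J.append(q)
J=np.array(J);print(J[-1].round(2),np.abs(np.diff(J,axis=0)).max(0)/.1, J.min(0).round(2),J.max(0).round(2))
pan=[ (np.r_[y[:2]+.122*np.array([np.cos(y[3]),np.sin(y[3])]),y[2]-.011]).round(3).tolist() for y in w[::4]];print(pan)
chunks(mkrows(ps,Rs,0))
E
```

```text
[0.02 0.06 0.1  0.13 0.16 0.19 0.22 0.24 0.24 0.24 0.24 0.24 0.24 0.24
 0.24 0.24 0.24 0.24 0.24 0.24 0.24 0.24 0.24 0.24 0.25 0.25 0.25 0.22
 0.19 0.16 0.12 0.09 0.05 0.02]
[0.4 0.4 0.3 0.3 0.3 0.4 0.4 0.3 0.3 0.2 0.2 0.2 0.2 0.2 0.2 0.2 0.2 0.2
 0.2 0.2 0.1 0.1 0.1 0.2 0.2 0.1 0.3 0.3 0.3 0.3 0.3 0.3 0.4]
[0.49 0.61 1.11 0.   1.42 0.82] [5.29886012e-01 5.17112106e-01 6.11543744e-01 7.70102442e-05
 2.90889088e-01 1.53092688e+00] [-0.41  0.06  1.11 -0.    1.03 -2.3 ] [0.49 0.61 1.77 0.   1.42 0.82]
[[0.636, -0.146, 0.054], [0.634, -0.142, 0.083], [0.618, -0.125, 0.146], [0.58, -0.091, 0.19], [0.539, -0.041, 0.208], [0.513, 0.026, 0.214], [0.505, 0.105, 0.21], [0.519, 0.186, 0.195], [0.539, 0.23, 0.181]]
[[-1.9,0.5,0,-0.005,0,0,0],[-5.6,1.7,0,0.008,0,0,0],[-9.1,3.1,-0.1,0.014,0,0,0],[-12.1,4.8,-0.4,0.022,0,0,0],[-14.4,7.1,-1,0.033,0,0,0],[-16,9.9,-1.9,0.046,0,0,0],[-16.7,13.3,-3.3,0.062,0,0,0],[-16.3,16.7,-5.2,0.078,0,0,0],[-14,18.2,-7,0.087,0,0,0],[-11.7,19.1,-8.7,0.093,0,0,0]]
[[-9.6,19.5,-10.4,0.098,0,0,0],[-7.8,19.5,-11.9,0.101,0,0,0],[-6.3,19.3,-13.2,0.103,0,0,0],[-5,19,-14.2,0.103,0,0,0],[-4.1,18.6,-14.8,0.102,0,0,0],[-3.3,18.2,-15.2,0.099,0,0,0],[-2.5,17.9,-15.7,0.097,0,0,0],[-1.8,17.6,-16.2,0.095,0,0,0],[-1.1,17.2,-16.8,0.093,0,0,0],[-0.5,16.8,-17.3,0.092,0,0,0]]
[[0.1,16.3,-17.9,0.091,0,0,0],[0.7,15.7,-18.5,0.09,0,0,0],[1.4,15.1,-19.1,0.089,0,0,0],[2.1,14.4,-19.7,0.086,0,0,0],[2.8,13.8,-20.2,0.084,0,0,0],[3.5,13.3,-20.7,0.08,0,0,0],[4.3,12.6,-20.8,0.074,0,0,0],[4.4,10.7,-18.7,0.062,0,0,0],[4.3,8.7,-16.1,0.049,0,0,0],[3.9,7,-13.3,0.037,0,0,0]]
[[3.2,5.3,-10.4,0.027,0,0,0],[2.4,3.8,-7.5,0.019,0,0,0],[1.5,2.2,-4.5,0.011,0,0,0],[0.5,0.7,-1.5,0.004,0,0,0]]
```

play_rows --deltas '[[[-1.9,0.5,0,-0.005,0,0,0],[-5.6,1.7,0,0.008,0,0,0],[-9.1,3.1,-0.1,0.014,0,0,0],[-12.1,4.8,-0.4,0.022,0,0,0],[-14.4,7.1,-1,0.033,0,0,0],[-16,9.9,-1.9,0.046,0,0,0],[-16.7,13.3,-3.3,0.062,0,0,0],[-16.3,16.7,-5.2,0.078,0,0,0],[-14,18.2,-7,0.087,0,0,0],[-11.7,19.1,-8.7,0.093,0,0,0]]]'

```text
time_s: 14.9
ee_pos: [0.48, -0.0944, 0.1852]
eef_rot: [-0.116, 1.569, -0.24]
force: [1.1, 0.4, -2.8]
grip_width: 0.0136
```

play_rows --deltas '[[[-9.6,19.5,-10.4,0.098,0,0,0],[-7.8,19.5,-11.9,0.101,0,0,0],[-6.3,19.3,-13.2,0.103,0,0,0],[-5,19,-14.2,0.103,0,0,0],[-4.1,18.6,-14.8,0.102,0,0,0],[-3.3,18.2,-15.2,0.099,0,0,0],[-2.5,17.9,-15.7,0.097,0,0,0],[-1.8,17.6,-16.2,0.095,0,0,0],[-1.1,17.2,-16.8,0.093,0,0,0],[-0.5,16.8,-17.3,0.092,0,0,0]]]'

```text
time_s: 15.9
ee_pos: [0.4582, 0.1361, 0.2267]
eef_rot: [1.463, 1.569, 0.356]
force: [0.2, 0.3, -2.9]
grip_width: 0.0131
```

play_rows --deltas '[[[0.1,16.3,-17.9,0.091,0,0,0],[0.7,15.7,-18.5,0.09,0,0,0],[1.4,15.1,-19.1,0.089,0,0,0],[2.1,14.4,-19.7,0.086,0,0,0],[2.8,13.8,-20.2,0.084,0,0,0],[3.5,13.3,-20.7,0.08,0,0,0],[4.3,12.6,-20.8,0.074,0,0,0],[4.4,10.7,-18.7,0.062,0,0,0],[4.3,8.7,-16.1,0.049,0,0,0],[3.9,7,-13.3,0.037,0,0,0]]]'

```text
time_s: 16.9
ee_pos: [0.5642, 0.3325, 0.1986]
eef_rot: [2.63, 1.57, 0.784]
force: [0.0, 0.3, -3.5]
grip_width: 0.0136
```

play_rows --deltas '[[[3.2,5.3,-10.4,0.027,0,0,0],[2.4,3.8,-7.5,0.019,0,0,0],[1.5,2.2,-4.5,0.011,0,0,0],[0.5,0.7,-1.5,0.004,0,0,0],[0,0,0,0,0,0,0]]]'

```text
time_s: 17.4
ee_pos: [0.5825, 0.3507, 0.1905]
eef_rot: [2.261, 1.571, 0.357]
force: [-0.4, -0.6, -2.5]
grip_width: 0.0134
```

```bash
python3 - <<'E'
from h import *
from station import ctrl,viewer
o=ctrl.get_obs();p,R0=tool(o);print(p,R0.round(3),o['qpos'].round(3),o['force'])
for n in ("side","scene","wrist"):
    c=viewer.camera(n);i=c["img"][:,:,::-1]
    cv2.imwrite(f"pics/{n}7.png",i if n=="wrist" else cv2.resize(i[100:270,220:420] if n=="side" else i[150:320,330:530],None,fx=3.5,fy=3.5))
E
```

```text
[0.58247711 0.35072073 0.19047385] [[ 0.     0.945 -0.328]
 [ 0.    -0.328 -0.945]
 [-1.     0.    -0.   ]] [ 0.488  0.609  1.113 -0.     1.419  0.822] [-0.43999883 -0.61690328 -2.50023153]
```

View pics/side7.png

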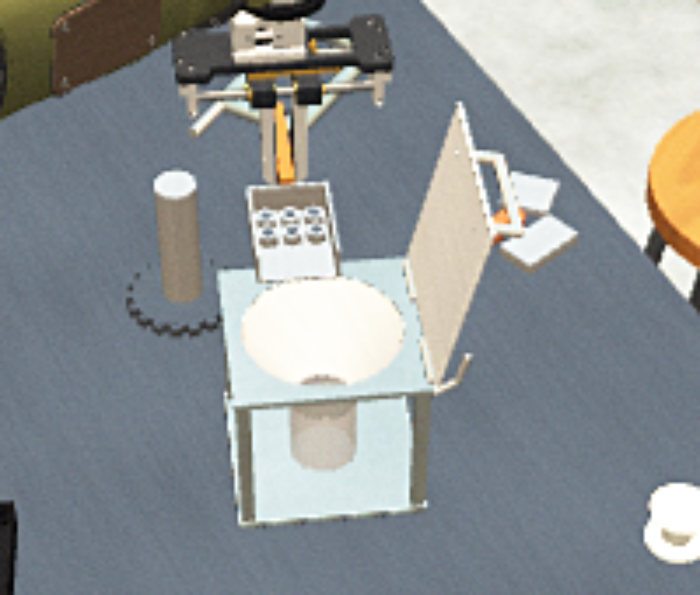

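View pics/scene7.png

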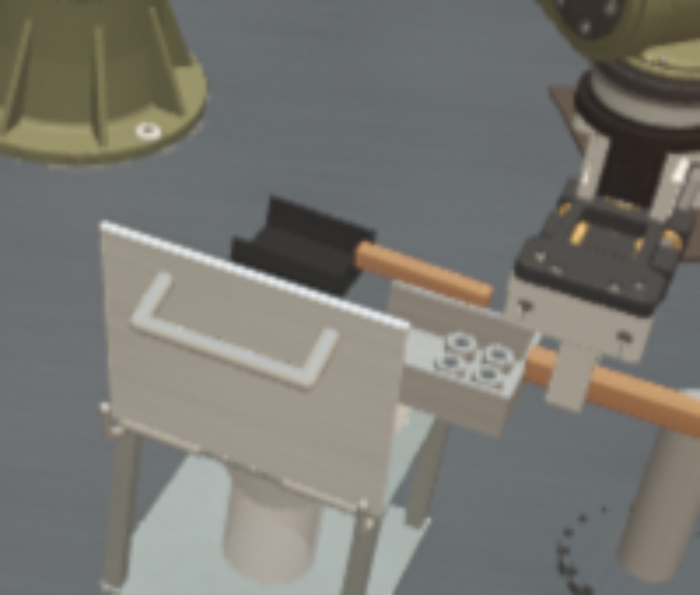

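View pics/wrist7.png

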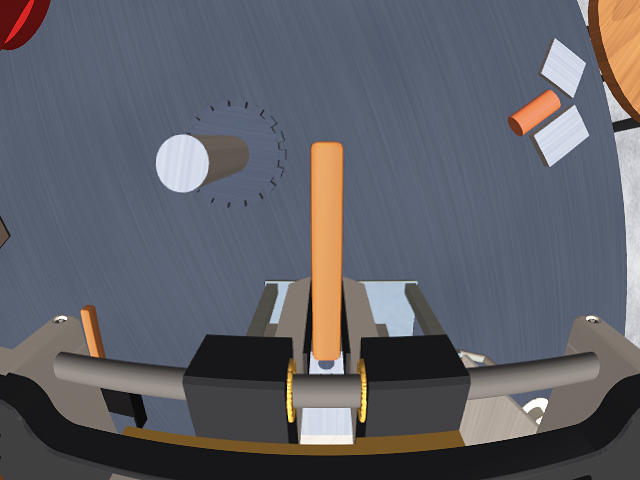

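```bash
python3 - <<'E'
from path import *
from station import ctrl
o=ctrl.get_obs();p,R0=tool(o)
print(back(CD,(304.3,179.4),.18), (back(CD,(304.3,179.4),.18)-FC)@V,(back(CD,(304.3,179.4),.18)-FC)@U)
# nose relative to tool (scoop: tcp at [-.077+.., 0, .011])
nl=np.array([.008,0,.120])
n0=p+R0@nl; print('nose now',(n0-FC)@U,(n0-FC)@V,n0[2])
n1=FC-.015*U+.022*V+.163*Z
N=40;ph=1.1*np.linspace(0,1,N+1);w=np.minimum(1,np.linspace(0,1,N+1)/.35)
ps=[];Rs=[]
for f,a in zip(ph,w):
    Rt=R0@R.from_rotvec([0,f,0]).as_matrix(); ps.append(n0+(n1-n0)*a-Rt@nl);Rs.append(Rt)
q=o['qpos'];J=[]
for a_,b_ in zip(ps,Rs): q,er=ik(a_,b_,q);J.append(q)
J=np.array(J);print(J[-1].round(2),np.abs(np.diff(J,axis=0)).max(0)/.1)
chunks(mkrows(ps,Rs,0))
E
```

```text
[0.54104104 0.24115351 0.18      ] 0.03000257486741204 -0.01774076616813788
nose now -0.01447504778108061 0.02698762076537147 0.1826202340200409
[ 0.01  0.23  1.82  1.27  1.07 -0.32] [0.13627622 0.16712583 0.21799589 0.38889202 0.25042874 0.37444634]
[[-1.9,0,0.6,0,0.028,0,0],[-1.9,0,0.7,0,0.028,0,0],[-1.9,0,0.7,0,0.028,0,0],[-1.9,0,0.7,0,0.027,0,0],[-1.9,0,0.8,0,0.028,0,0],[-2,0,0.8,0,0.028,0,0],[-2,0,0.8,0,0.027,0,0],[-2,0,0.9,0,0.028,0,0],[-2,0,0.9,0,0.028,0,0],[-2,0,1,0,0.027,0,0]]
[[-2,0,1,0,0.028,0,0],[-2.1,0,1,0,0.028,0,0],[-2.1,0,1.1,0,0.027,0,0],[-2.1,0,1.1,0,0.028,0,0],[-3.3,0,0.3,0,0.027,0,0],[-3.3,0,0.3,0,0.028,0,0],[-3.3,0,0.3,0,0.028,0,0],[-3.3,0,0.3,0,0.027,0,0],[-3.3,0,0.3,0,0.028,0,0],[-3.3,0,0.3,0,0.028,0,0]]
[[-3.3,0,0.3,0,0.028,0,0],[-3.3,0,0.3,0,0.027,0,0],[-3.3,0,0.3,0,0.028,0,0],[-3.3,0,0.3,0,0.027,0,0],[-3.3,0,0.3,0,0.028,0,0],[-3.3,0,0.3,0,0.027,0,0],[-3.3,0,0.3,0,0.028,0,0],[-3.3,0,0.3,0,0.028,0,0],[-3.3,0,0.3,0,0.028,0,0],[-3.3,0,0.3,0,0.027,0,0]]
[[-3.3,0,0.3,0,0.028,0,0],[-3.3,0,0.3,0,0.028,0,0],[-3.3,0,0.3,0,0.027,0,0],[-3.3,0,0.3,0,0.027,0,0],[-3.3,0,0.3,0,0.028,0,0],[-3.3,0,0.3,0,0.027,0,0],[-3.3,0,0.3,0,0.028,0,0],[-3.3,0,0.3,0,0.028,0,0],[-3.3,0,0.3,0,0.027,0,0],[-3.3,0,0.3,0,0.027,0,0]]
```

play_rows --deltas '[[[-1.9,0,0.6,0,0.028,0,0],[-1.9,0,0.7,0,0.028,0,0],[-1.9,0,0.7,0,0.028,0,0],[-1.9,0,0.7,0,0.027,0,0],[-1.9,0,0.8,0,0.028,0,0],[-2,0,0.8,0,0.028,0,0],[-2,0,0.8,0,0.027,0,0],[-2,0,0.9,0,0.028,0,0],[-2,0,0.9,0,0.028,0,0],[-2,0,1,0,0.027,0,0]]]'

```text
time_s: 18.55
ee_pos: [0.5791, 0.341, 0.2086]
eef_rot: [3.141, 1.292, 1.237]
force: [-0.1, -0.3, -2.8]
grip_width: 0.0132
```

```bash
cat > look.py <<'E'
import sys
from h import *
from station import ctrl,viewer
o=ctrl.get_obs();p,R0=tool(o);print(o['time_s'],p,R0.round(3),o['qpos'].round(3),o['force'])
n0=p+R0@[.008,0,.12];print('nose',(n0-FC)@U,(n0-FC)@V,n0[2])
i=viewer.camera("side")["img"][:,:,::-1]
cv2.imwrite(f"pics/L{sys.argv[1]}.png",cv2.resize(i[100:270,220:420],None,fx=3.5,fy=3.5,interpolation=cv2.INTER_CUBIC))
E
python3 look.py 1
```

```text
18.55 [0.5791458  0.34096958 0.20860281] [[ 0.09   0.945 -0.315]
 [ 0.26  -0.328 -0.908]
 [-0.961  0.    -0.276]] [0.394 0.456 1.325 0.224 1.181 0.662] [-0.05051238 -0.34722077 -2.83280071]
nose -0.014480024568898272 0.02364471361549055 0.16783640854613718
```

View pics/L1.png

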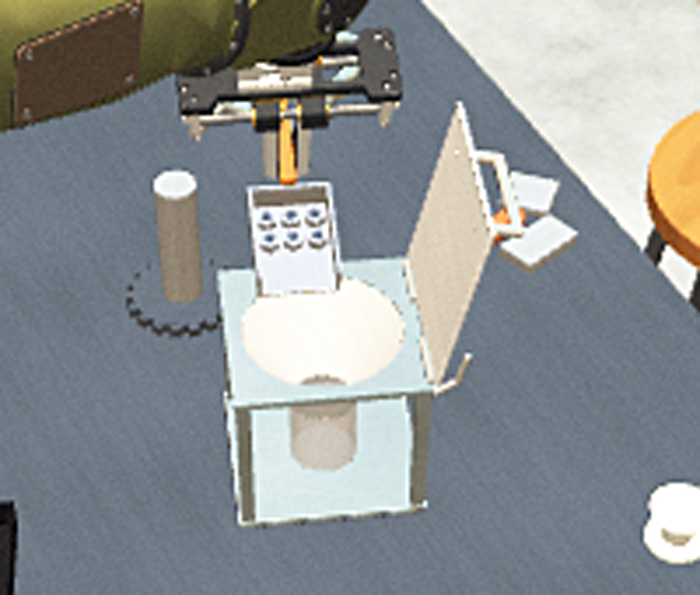

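play_rows --deltas '[[[-2,0,1,0,0.028,0,0],[-2.1,0,1,0,0.028,0,0],[-2.1,0,1.1,0,0.027,0,0],[-2.1,0,1.1,0,0.028,0,0],[-3.3,0,0.3,0,0.027,0,0],[-3.3,0,0.3,0,0.028,0,0],[-3.3,0,0.3,0,0.028,0,0],[-3.3,0,0.3,0,0.027,0,0],[-3.3,0,0.3,0,0.028,0,0],[-3.3,0,0.3,0,0.028,0,0]]]'

```text
time_s: 19.6
ee_pos: [0.5736, 0.3249, 0.2323]
eef_rot: [3.141, 1.015, 1.236]
force: [-0.8, 0.4, -3.1]
grip_width: 0.0133
```

```bash
python3 look.py 2
```

```text
19.6 [0.57363751 0.3248926  0.23229529] [[ 0.173  0.945 -0.278]
 [ 0.499 -0.328 -0.802]
 [-0.849  0.    -0.528]] [0.281 0.333 1.51  0.53  1.021 0.397] [-0.82012626  0.40834699 -3.07131024]
nose -0.014401717640361123 0.022107834253295953 0.16214627787308195
```

View pics/L2.png

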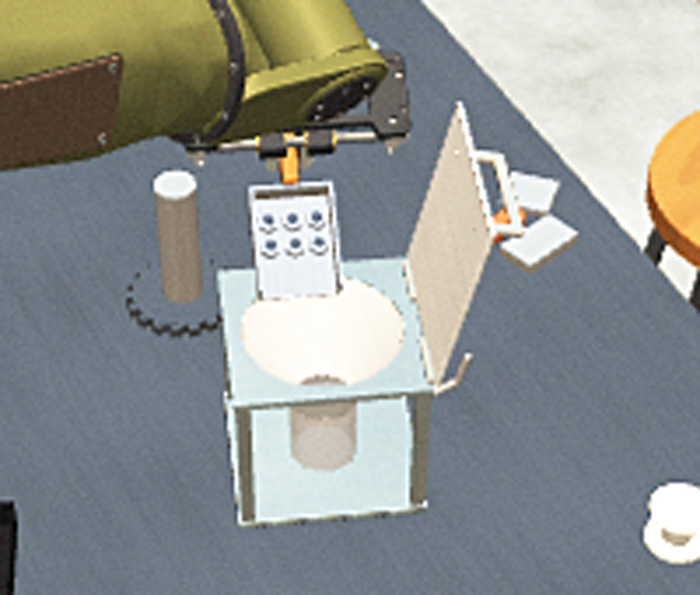

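Nuts haven't slid yet; continuing slowly.

play_rows --deltas '[[[-3.3,0,0.3,0,0.028,0,0],[-3.3,0,0.3,0,0.027,0,0],[-3.3,0,0.3,0,0.028,0,0],[-3.3,0,0.3,0,0.027,0,0],[-3.3,0,0.3,0,0.028,0,0],[-3.3,0,0.3,0,0.027,0,0],[0,0,0,0,0,0,0],[0,0,0,0,0,0,0]]]'

```text
time_s: 20.45
ee_pos: [0.5695, 0.3127, 0.2471]
eef_rot: [3.141, 0.852, 1.236]
force: [-0.2, 1.0, -2.4]
grip_width: 0.0135
```

```bash
python3 look.py 3
```

```text
20.45 [0.56948242 0.31274826 0.24711423] [[ 0.216  0.945 -0.247]
 [ 0.622 -0.328 -0.711]
 [-0.753  0.    -0.658]] [0.207 0.28  1.607 0.746 0.981 0.198] [-0.20131485  1.03877456 -2.41150527]
nose -0.014346815576199195 0.021889273657905453 0.16210391500474902
```

View pics/L3.png

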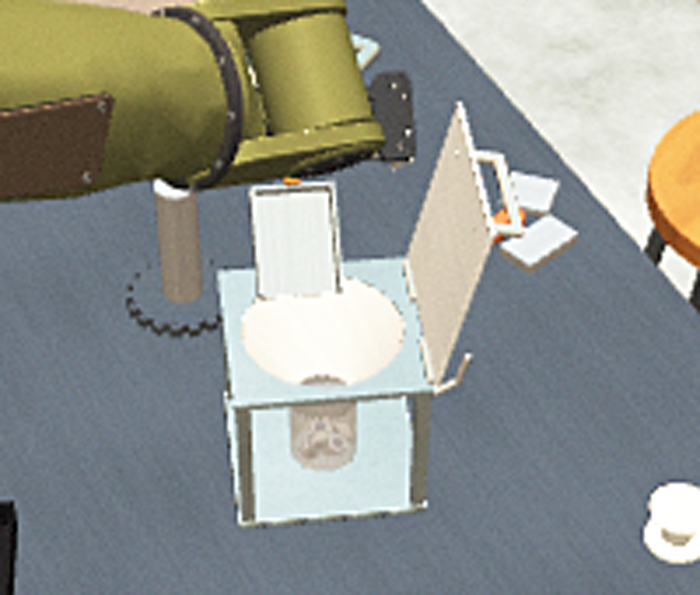

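```bash
python3 - <<'E'
from path import *
from station import ctrl
o=ctrl.get_obs();p,R0=tool(o);nl=np.array([.008,0,.120])
n0=p+R0@nl; n1=n0+.022*Z+.005*V
Rf=Rd(-.333); F=.7190
N=12;x=np.linspace(0,1,N+1);ps=[];Rs=[]
tot=R.from_matrix(R0.T@Rf).as_rotvec();print(tot)
for a in x:
    Rt=R0@R.from_rotvec(tot*a).as_matrix(); ps.append(n0+(n1-n0)*min(1,a*2)-Rt@nl);Rs.append(Rt)
pe=ps[-1];print(pe)
W=np.array([[*pe,-1.904],[.53,.29,.215,-1.7],[.465,.16,.225,-1.2],[.45,.01,.215,-.6],[.50,-.14,.15,.1],[.5211,-.1858,.070,.321]])
t=np.r_[0,np.cumsum(np.linalg.norm(np.diff(W[:,:3],axis=0),axis=1)+.06*np.abs(np.diff(W[:,3])))];t/=t[-1]
cs=CubicSpline(t,W)
N=28;x=np.linspace(0,1,N+1);a=.2; e=np.where(x<a,x**2/(2*a),np.where(x>1-a,(1-a)-(1-x)**2/(2*a),x-a/2))/(1-a)
w=cs(e);ps+=list(w[1:,:3]);Rs+=[Rd(y+np.pi/2) for y in w[1:,3]]
q=o['qpos'];J=[]
for a_,b_ in zip(ps,Rs): q,er=ik(a_,b_,q);J.append(q)
J=np.array(J);print(J[-1].round(2),np.abs(np.diff(J,axis=0)).max(0)/.1)
chunks(mkrows(ps,Rs,0))
E
```

```text
[-9.13609566e-04 -7.18506989e-01 -6.87231670e-04]
[0.58246847 0.35065889 0.19210366]
[-0.41  0.46  1.65  0.    1.04 -2.3 ] [0.62330846 0.61844679 0.74221099 0.86200386 0.47413099 1.80062523]
[[5,0,-3.3,0,-0.06,0,0],[4.8,0,-3.2,0,-0.06,0,0],[4.6,0,-3,0,-0.06,0,0],[4.5,0,-2.9,0,-0.06,0,0],[4.3,0,-2.7,0,-0.06,0,0],[4.2,0,-2.5,0,-0.06,0,0],[7.2,0,-0.3,0,-0.06,0,0],[7.2,0,-0.3,0,-0.06,0,0],[7.2,0,-0.3,0,-0.06,0,0],[7.2,0,-0.3,0,-0.06,0,0]]
[[7.2,0,-0.3,0,-0.06,0,0],[7.2,0,-0.3,0,-0.06,0,0],[-1,-1.2,2.3,-0.005,0,0,0],[-3,-3.5,7,-0.017,0,0,0],[-4.5,-5.7,11.7,-0.03,0,0,0],[-5.5,-7.9,16.5,-0.045,0,0,0],[-5.8,-10.1,21.1,-0.063,0,0,0],[-5.3,-12.4,25.3,-0.083,0,0,0],[-3.8,-13.3,25.8,-0.092,0,0,0],[-2.4,-14,25.4,-0.098,0,0,0]]
[[-1.2,-14.8,24.8,-0.102,0,0,0],[-0.4,-15.6,24.2,-0.105,0,0,0],[0.1,-16.5,23.4,-0.107,0,0,0],[0.5,-17.3,22.7,-0.108,0,0,0],[1.1,-18,21.9,-0.109,0,0,0],[1.8,-18.6,21.2,-0.111,0,0,0],[2.7,-19,20.6,-0.114,0,0,0],[3.8,-19.5,20,-0.117,0,0,0],[5.1,-19.9,19.5,-0.12,0,0,0],[6.7,-20.6,18.5,-0.122,0,0,0]]
[[8.7,-21.2,16.9,-0.12,0,0,0],[11.2,-21.5,14.8,-0.116,0,0,0],[14,-21.3,12.4,-0.109,0,0,0],[17.3,-20.4,9.7,-0.1,0,0,0],[20.2,-18.3,6.8,-0.086,0,0,0],[19.7,-13.5,3.7,-0.062,0,0,0],[17.2,-9.2,1.8,-0.041,0,0,0],[13.4,-5.7,0.7,-0.025,0,0,0],[8.5,-3.1,0.2,-0.013,0,0,0],[2.9,-1,0,-0.004,0,0,0]]
```

play_rows --deltas '[[[5,0,-3.3,0,-0.06,0,0],[4.8,0,-3.2,0,-0.06,0,0],[4.6,0,-3,0,-0.06,0,0],[4.5,0,-2.9,0,-0.06,0,0],[4.3,0,-2.7,0,-0.06,0,0],[4.2,0,-2.5,0,-0.06,0,0],[7.2,0,-0.3,0,-0.06,0,0],[7.2,0,-0.3,0,-0.06,0,0],[7.2,0,-0.3,0,-0.06,0,0],[7.2,0,-0.3,0,-0.06,0,0]]]'

```text
time_s: 21.5
ee_pos: [0.582, 0.3495, 0.2062]
eef_rot: [3.135, 1.454, 1.23]
force: [0.5, 0.1, -2.1]
grip_width: 0.0135
```

play_rows --deltas '[[[7.2,0,-0.3,0,-0.06,0,0],[7.2,0,-0.3,0,-0.06,0,0],[-1,-1.2,2.3,-0.005,0,0,0],[-3,-3.5,7,-0.017,0,0,0],[-4.5,-5.7,11.7,-0.03,0,0,0],[-5.5,-7.9,16.5,-0.045,0,0,0],[-5.8,-10.1,21.1,-0.063,0,0,0],[-5.3,-12.4,25.3,-0.083,0,0,0],[-3.8,-13.3,25.8,-0.092,0,0,0],[-2.4,-14,25.4,-0.098,0,0,0]]]'

```text
time_s: 22.5
ee_pos: [0.4919, 0.2284, 0.2248]
eef_rot: [1.923, 1.568, 0.456]
force: [-0.1, 0.0, -2.3]
grip_width: 0.0135
```

play_rows --deltas '[[[-1.2,-14.8,24.8,-0.102,0,0,0],[-0.4,-15.6,24.2,-0.105,0,0,0],[0.1,-16.5,23.4,-0.107,0,0,0],[0.5,-17.3,22.7,-0.108,0,0,0],[1.1,-18,21.9,-0.109,0,0,0],[1.8,-18.6,21.2,-0.111,0,0,0],[2.7,-19,20.6,-0.114,0,0,0],[3.8,-19.5,20,-0.117,0,0,0],[5.1,-19.9,19.5,-0.12,0,0,0],[6.7,-20.6,18.5,-0.122,0,0,0]]]'

```text
time_s: 23.5
ee_pos: [0.461, -0.0459, 0.2045]
eef_rot: [0.158, 1.567, -0.194]
force: [-0.6, 0.8, -2.0]
grip_width: 0.0133
```

play_rows --deltas '[[[8.7,-21.2,16.9,-0.12,0,0,0],[11.2,-21.5,14.8,-0.116,0,0,0],[14,-21.3,12.4,-0.109,0,0,0],[17.3,-20.4,9.7,-0.1,0,0,0],[20.2,-18.3,6.8,-0.086,0,0,0],[19.7,-13.5,3.7,-0.062,0,0,0],[17.2,-9.2,1.8,-0.041,0,0,0],[13.4,-5.7,0.7,-0.025,0,0,0],[8.5,-3.1,0.2,-0.013,0,0,0],[2.9,-1,0,-0.004,0,0,0]]]'

```text
time_s: 24.5
ee_pos: [0.5199, -0.1861, 0.0706]
eef_rot: [-1.482, 1.57, -1.163]
force: [0.6, -0.2, -1.6]
grip_width: 0.0137
```

```bash
python3 - <<'E'
from path import *
from station import ctrl,viewer
o=ctrl.get_obs();p,R0=tool(o);print(o['time_s'],p,R0.round(3))
for n in ("side","scene"):
    c=viewer.camera(n);i=c["img"][:,:,::-1]
    cv2.imwrite(f"pics/{n}8.png",cv2.resize(i[100:350,200:450] if n=="side" else i[170:320,180:330],None,fx=2.4 if n=="side" else 4,fy=2.4 if n=="side" else 4))
show(rows(p,R0,np.array([.5211,-.1858,.0185]),Rd(.321+np.pi/2),6,0))
E
```

```text
24.5 [ 0.51993637 -0.18610641  0.07059162] [[ 0.    -0.313  0.95 ]
 [-0.001  0.95   0.313]
 [-1.    -0.001  0.   ]]
[[8.7,0,0.2,-0.0004,0,0.0001,0],[8.7,0,0.2,-0.0004,0,0.0001,0],[8.7,0,0.2,-0.0004,0,0.0001,0],[8.7,0,0.2,-0.0004,0,0.0001,0],[8.7,0,0.2,-0.0004,0,0.0001,0],[8.7,0,0.2,-0.0004,0,0.0001,0]]
```

View pics/side8.png

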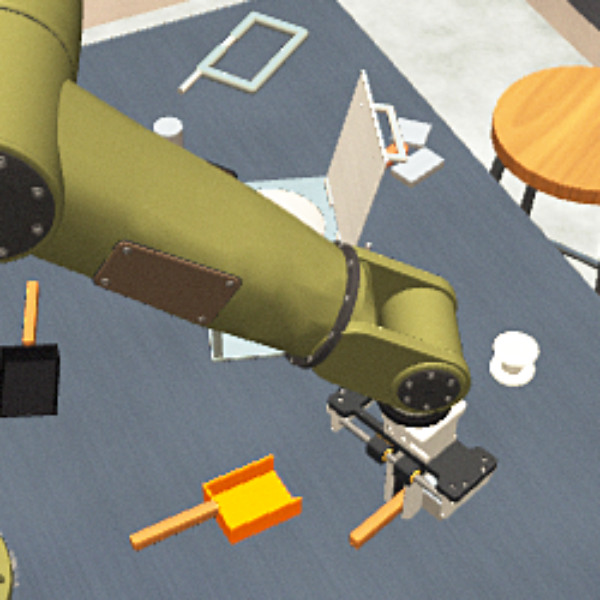

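View pics/scene8.png

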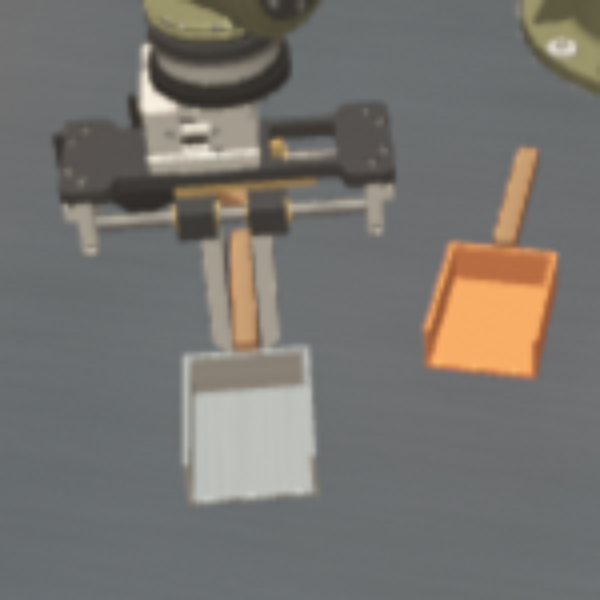

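play_rows --deltas '[[[9,0,0.2,0,0,0,0],[10,0,0.2,0,0,0,0],[10,0,0.2,0,0,0,0],[9,0,0.2,0,0,0,0],[7,0,0.2,0,0,0,0],[5,0,0.2,0,0,0,0],[2,0,0,0,0,0,0],[1,0,0,0,0,0,0],[0,0,0,0,0,0,0]]]'

```text
time_s: 25.5
ee_pos: [0.5217, -0.1855, 0.0177]
eef_rot: [-1.955, 1.57, -1.636]
force: [-0.0, 0.7, -1.9]
grip_width: 0.0134
```

play_rows --deltas '[[[1,0,0,0,0,0,0],[1,0,0,0,0,0,0],[1,0,0,0,0,0,0]]]'

```text
time_s: 25.8
ee_pos: [0.5216, -0.1856, 0.0146]
eef_rot: [-1.995, 1.57, -1.676]
force: [0.5, 0.2, -1.3]
grip_width: 0.0136
```

play_rows --deltas '[[[1,0,0,0,0,0,0],[0.5,0,0,0,0,0,0],[0,0,0,0,0,0,0]]]'

```text
time_s: 26.1
ee_pos: [0.5216, -0.1856, 0.0141]
eef_rot: [-1.976, 1.57, -1.657]
force: [-7.0, 1.6, 11.3]
grip_width: 0.0132
```

Contact with the bench (11 N). Releasing and lifting away.

play_rows --deltas '[[[-0.7,0,0,0,0,0,14],[0,0,0,0,0,0,18],[0,0,0,0,0,0,24],[0,0,0,0,0,0,34],[0,0,0,0,0,0,40],[-4,0,0,0,0,0,40],[-15,0,0,0,0,0,40],[-25,0,0,0,0,0,40],[-30,0,0,0,0,0,40],[-30,0,0,0,0,0,40]]]'

```text
time_s: 27.1
ee_pos: [0.5215, -0.1854, 0.1201]
eef_rot: [-1.653, 1.57, -1.334]
force: [-0.3, 0.0, -0.4]
grip_width: 0.0401
```

play_rows --deltas '[[[-30,0,-10,0,0,0,40],[-30,0,-20,0,0,0,40],[-20,0,-30,0,0,0,40],[0,0,-30,0,0,0,40],[0,0,-20,0,0,0,40],[0,0,0,0,0,0,40]]]'

```text
time_s: 27.7
ee_pos: [0.4158, -0.2204, 0.1994]
eef_rot: [-1.393, 1.568, -1.076]
force: [0.3, 0.9, -0.3]
grip_width: 0.0401
```

```bash
python3 - <<'E'
from path import *
from station import ctrl,viewer
o=ctrl.get_obs();p,R0=tool(o);print(o['time_s'],p,o['force'])
for n in ("side","scene"):
    c=viewer.camera(n);i=c["img"][:,:,::-1]
    cv2.imwrite(f"pics/{n}9.png",i)
    if n=="side": cv2.imwrite("pics/jar9.png",cv2.resize(i[150:260,250:400],None,fx=5,fy=5,interpolation=cv2.INTER_CUBIC))
    else: cv2.imwrite("pics/lid9.png",cv2.resize(i[200:350,340:500],None,fx=4,fy=4,interpolation=cv2.INTER_CUBIC))
E
```

```text
27.7 [ 0.41581537 -0.22041016  0.19938524] [ 0.33080233  0.87596145 -0.34614407]
```

View pics/side9.png

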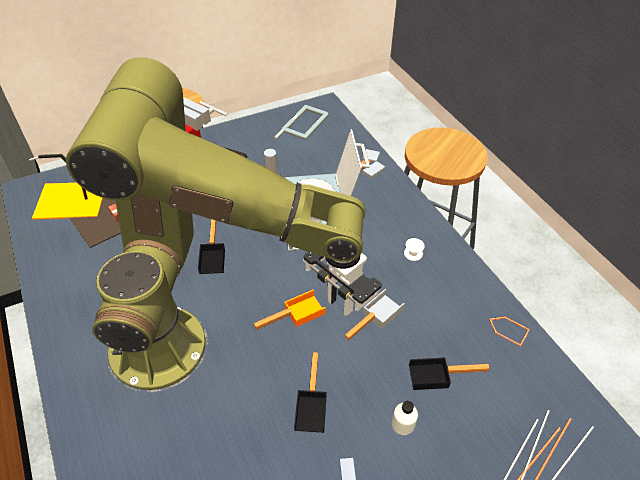

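View pics/scene9.png

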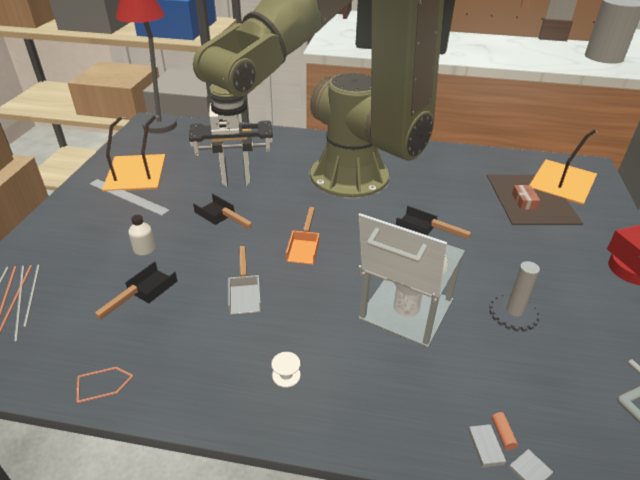

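View pics/jar9.png

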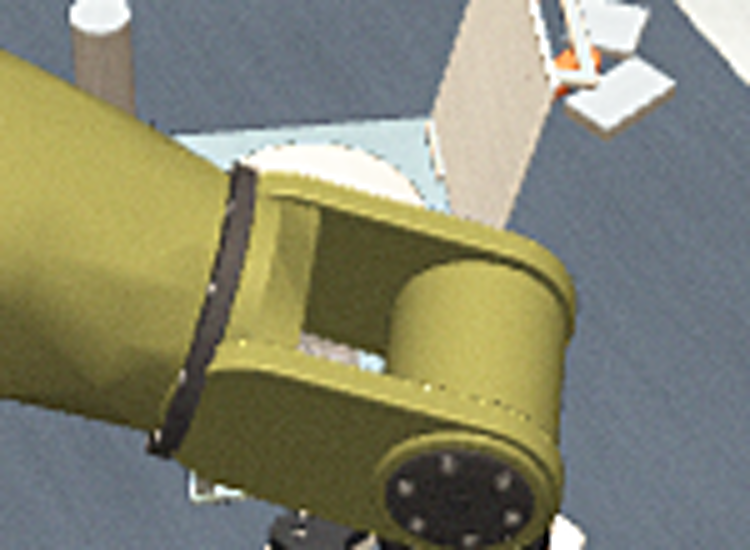

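View pics/lid9.png

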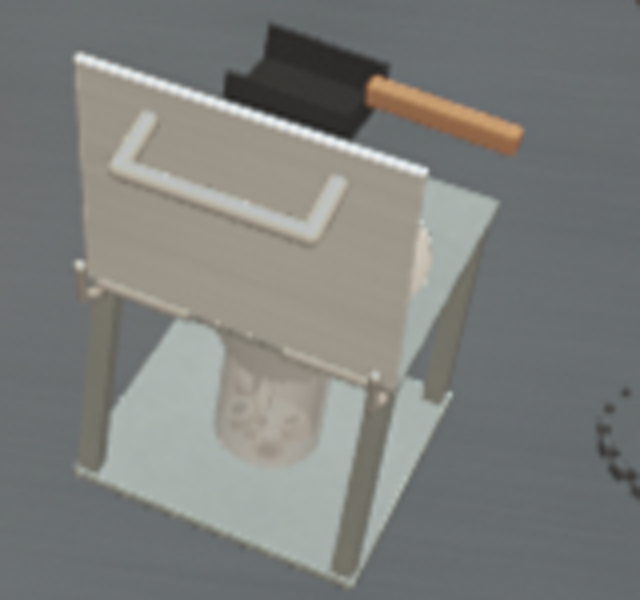

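```bash
python3 - <<'E'
from path import *
from station import ctrl
o=ctrl.get_obs();p,R0=tool(o)
P1=np.array([.47,.05,.38]);N=18
tot=R.from_matrix(R0.T@Rd(-.333)).as_rotvec()
x=np.linspace(0,1,N+1);ps=[p+(P1-p)*a for a in x];Rs=[R0@R.from_rotvec(tot*a).as_matrix() for a in x]
q=o['qpos'];J=[]
for a_,b_ in zip(ps,Rs): q,er=ik(a_,b_,q);J.append(q)
J=np.array(J);print(J[-1].round(2),er,np.abs(np.diff(J,axis=0)).max(0)/.1)
chunks(mkrows(ps,Rs,40),9)
E
```

```text
[0.03 0.05 1.42 0.   1.67 0.36] 1.5765166949677223e-13 [3.38018886e-01 1.85670502e-01 3.29217004e-01 1.32564449e-03
 2.29397961e-01 1.57235791e+00]
[[-10.1,13.3,7.5,0.123,0,0,40],[-10.1,14.1,5.8,0.123,0,0,40],[-10.1,14.7,4,0.123,0,0,40],[-10.1,15.1,2.1,0.123,0,0,40],[-10.1,15.3,0.3,0.123,0,0,40],[-10.1,15.2,-1.6,0.123,0,0,40],[-10.1,14.9,-3.5,0.123,0,0,40],[-10.1,14.3,-5.3,0.123,0,0,40],[-10.1,13.6,-7,0.123,0,0,40]]
[[-10.1,12.6,-8.6,0.123,0,0,40],[-10.1,11.4,-10.1,0.123,0,0,40],[-10.1,10.1,-11.4,0.123,0,0,40],[-10.1,8.6,-12.6,0.123,0,0,40],[-10.1,7,-13.6,0.123,0,0,40],[-10.1,5.3,-14.3,0.123,0,0,40],[-10.1,3.5,-14.9,0.123,0,0,40],[-10.1,1.6,-15.2,0.123,0,0,40],[-10.1,-0.3,-15.3,0.123,0,0,40]]
```

play_rows --deltas '[[[-10.1,13.3,7.5,0.123,0,0,40],[-10.1,14.1,5.8,0.123,0,0,40],[-10.1,14.7,4,0.123,0,0,40],[-10.1,15.1,2.1,0.123,0,0,40],[-10.1,15.3,0.3,0.123,0,0,40],[-10.1,15.2,-1.6,0.123,0,0,40],[-10.1,14.9,-3.5,0.123,0,0,40],[-10.1,14.3,-5.3,0.123,0,0,40],[-10.1,13.6,-7,0.123,0,0,40]]]'

```text
time_s: 28.7
ee_pos: [0.4439, -0.0836, 0.2893]
eef_rot: [-1.053, 1.57, -1.845]
force: [0.3, 0.0, -0.1]
grip_width: 0.0403
```

play_rows --deltas '[[[-10.1,12.6,-8.6,0.123,0,0,40],[-10.1,11.4,-10.1,0.123,0,0,40],[-10.1,10.1,-11.4,0.123,0,0,40],[-10.1,8.6,-12.6,0.123,0,0,40],[-10.1,7,-13.6,0.123,0,0,40],[-10.1,5.3,-14.3,0.123,0,0,40],[-10.1,3.5,-14.9,0.123,0,0,40],[-10.1,1.6,-15.2,0.123,0,0,40],[0,0,0,0,0,0,40]]]'

```text
time_s: 29.6
ee_pos: [0.4665, 0.037, 0.3705]
eef_rot: [1.332, 1.569, -0.44]
force: [0.2, 1.0, 0.5]
grip_width: 0.0397
```

```bash
python3 - <<'E'
from path import *
from station import ctrl,viewer
o=ctrl.get_obs();print(o['time_s'],o['ee_pos'])
c=viewer.camera("wrist");i=c["img"][:,:,::-1];cv2.imwrite("pics/w10.png",i)
j=viewer.camera("side")["img"][:,:,::-1];cv2.imwrite("pics/d10.png",cv2.resize(j[250:350,320:430],None,fx=5,fy=5,interpolation=cv2.INTER_CUBIC))
# lid angle from scene corners
u=np.array([[75,56],[427,172]])/4+[340,200]
f=lambda t:(proj(CS,feeder([.548,.207,-.333,t[0]],np.zeros((0,3)),[[.164,-.082,.002],[.164,.082,.002]]))-u).ravel()
s=least_squares(f,[1.8]);print(s.x,s.fun)
E
```

```text
29.6 [0.46654178 0.0370044  0.37046305]
[1.81559103] [0.21294632 0.00684258 0.32636936 0.27571644]
```

View pics/w10.png

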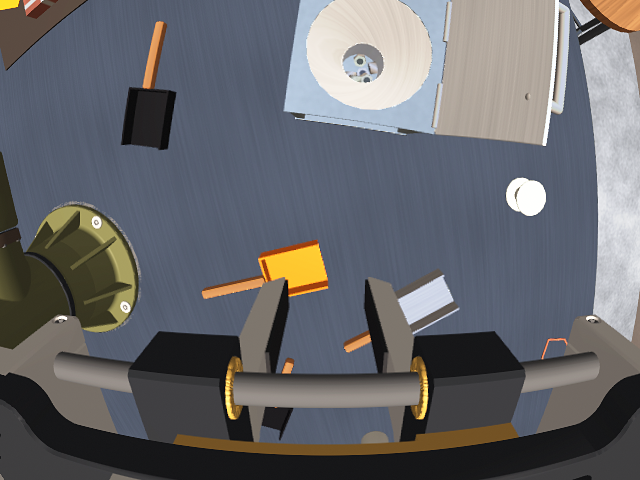

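View pics/d10.png

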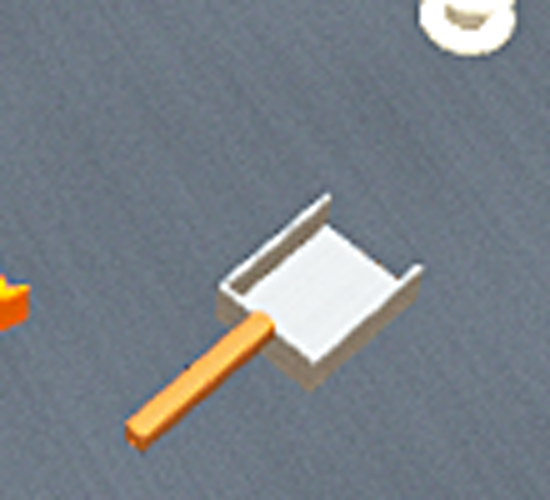

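```bash
python3 -c "
from station import hand_in
print(hand_in())"
```

```text
the job is handed in; nothing more can be done
None
```

The feeder is refilled and the job was handed in at about 30 s of the 72 s allowed. The lid is open, the nuts are in the jar and the scoop is back on the bench.

- **Lid:** I held the bar handle and swung the lid over, creeping the last part. Resistance jumped from about 5 N to 16–17 N, which I took as the stop, and then let go there. A later picture puts the lid at 1.816 rad, matching the roughly 1.81 rad I felt.
- **Nuts:** I tipped the scoop slowly over the mouth with its nose inside the rim. The last pictures show an empty pan, a clear funnel and nuts lying in the jar. No nut showed anywhere else, but they overlap in the jar, so I could not count all six one by one.
- **Scoop:** I set it back on its original spot. It touched down at about 11 N, was released, and lies flat and empty.
- **Other things:** The spool, pipe stand, flux bottle and look-alike scoops appear unmoved.
- **Forces:** The highest reading was about 30 N at the wrist, when I pulled slightly too high on the handle mid-swing; I corrected it at once.

No check failed or disagreed.

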